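Shut the flask case and pile the specimen boxes on it

ROBOT

A 6-joint arm with a two-finger parallel gripper is mounted at the origin on the work surface. World frame = base frame: x ahead of the robot, y to its left, z up, the work surface at z = 0. Lengths are in m, angles in rad, forces in N, time in s.
With the tool pointing down it reaches from about 0.25 to 0.775 m from the base axis. Payload 4 kg.
Tool frame: the origin (TCP) lies on the centre line of the jaws, within the pads' length; the fingertips stand 8 mm ahead of it and the grasp point (between the pads) lies 11 mm behind it; z points along the fingers, y is the direction in which the jaws open and shut (so a half turn about z gives the same grasp; the last joint's range is limited). The gripper opens to 94 mm and grips with 3 to 60 N. Pads are 16 mm wide; open, the fingers measure 119 mm over their backs; the gripper's body (75 mm by 177 mm) begins 78 mm behind the grasp point.
Start: joints at [1.081, 0.087, 1.371, -0, 1.684, -0.103], TCP at [0.207, 0.509, 0.18] pointing down, gripper open.
Joint ranges: [-3.1, 3.1], [-0.76, 2.03], [0.27, 2.55], [-1.08, 4.22], [0.17, 2.65], [-2.57, 2.57]. Speed limits (rad/s): [2.79, 2.79, 3.14, 3.14, 3.14, 3.14].

INTERFACE

Orientations are given as [roll, pitch, yaw] about the fixed x, y, z axes, in that order (R = Rz(yaw) Ry(pitch) Rx(roll)).
In Python, from bench import robot gives the robot as it stands.
- The arm moves only by the shell command python3 -m crank 'ROWS' [OPENING]. ROWS is JSON, a list of rows, each a list of 4 numbers: the shift along the tool's x, y, z scaled (see below), then the turn about the tool's z scaled (see below). A call has exactly 10 rows; each row shifts and turns the commanded pose from where the row before left it, along the tool's axes as they then stand; what a row does not reach is not made up. The controller multiplies each number of a shift by 0.2 m and each number of a turn by pi/2 rad. A row lasts 1/8 s, in which the tool goes at most 62.5 mm and 10.7 degrees, less where a joint would pass 70% of its speed; a pose out of reach is approached as far as the arm can. A call with a number of a shift or a turn outside -1 to 1 is refused whole. A call with a gripper value outside its range is refused whole. OPENING is the gripper command: -1 is fully open, 1 is shut, values between are in proportion, set as the call begins (- or left out, the last holds). The fingers move at their own pace and stop on an object; the grip force is fixed at half the most. Time passes only in rows, so rows that do not move let the fingers close, or fill a call up. It gives the time, the measured TCP pose, the force and the opening at its end, in the units of the state.
- robot.get_obs(): the state, without advancing time (a new reading comes with each control period).
- robot.snapshot(name): name is "scene" or "top" or "wrist"; returns (picture, depth): 384x512x3 uint8, red, green, blue; 384x512 float32, m along the optical axis (not along the pixel's ray), 0 where there is no reading.
- robot.camera_params(name): a dict with "fx", "fy", "cx", "cy" (pixels), "world_from_camera" (4x4, takes a point from camera to world coordinates). Camera axes: x right, y down, z forward; pixel columns grow to the right and rows downward; lengths in m; the calibration is good to about 2 mm. A picture is of the moment at which its call begins: read the wrist's pose just before it. camera_params takes no time and is no camera call; for the wrist camera it gives the pose at the moment of the call.
- robot.close_job(): hands the job in, once; it reports no verdict.
The state is a dict: "time": time; "joint_positions": joint angles; "qvel": joint speeds; "joint_torque": joint torques, N m; "tool_pos": TCP position; "ee_rot": TCP orientation; "wrist_force": force on the tool from outside, world axes, zero at the start; "wrist_torque": the same for the moment, N m; "width": finger opening in m.
Only numpy, scipy, OpenCV 4.12 (cv2) and the standard library are available. Lean on these libraries where they do the work, as an engineer would, in place of code of your own. Each camera call takes 0.05 s, during which the arm holds its last target.

TASK

Get this pile ready for the shelf: shut the long wooden case by angling the tongue of its lid into the groove at the case's end and lowering the lid flat, fully home and in line with the case. Then stack the two grey specimen boxes upright on the shut lid, the one with the larger base first and the smaller on top of it, each with its whole base supported by what is under it and none of it overhanging. They hold glass: keep the boxes upright, set everything down without dropping it, and leave the other things on the table where they are.

Things in the scene. Friction and masses are not known exactly. Their poses are not given: they have to be found in the camera images.
- case: Long open wooden case, fixed, holding a glass tube flask in black foam: 212 mm long (x), 62 wide (y). Origin at the centre of its underside on the table, z up; its groove end is the -x end, which points roughly at the robot. The tops of its side walls, on which the lid lies, are 45 mm up; nothing inside is higher. The clear length between its two end boards is 182 mm.
- case_groove (a point): Middle of the mouth of the groove in the case's -x end board, at (-86, 0, 49.5) mm in the case's frame, axes as the case. From here the groove runs 14 mm towards the case's -x; it is 9 mm high (45 to 54 mm above the table) and 50 mm wide, closed at its sides, under a 6 mm lip. The end board is 20 mm thick, its top 60 mm up, flush with the shut lid.
- case_stop (a point): Middle of the top inner edge of the case's +x end board, at (96, 0, 51) mm in the case's frame, axes as the case. This board is 10 mm thick and stands 6 mm above the side walls: the lid's free end comes down just inside it.
- case_seat (a point): Where the lid's origin lies when it is shut, at (5, 0, 45) mm in the case's frame, axes as the case and as the shut lid. The lid then has 3 mm of play each way along x and along y. It goes in only at an angle, tongue end low by 0.1 to 0.25 rad: the tongue about 7 mm into the groove, then the other end is lowered.
- lid: Lid board of the case, plain wood, loose, lying flat and right side up: 176 x 62 x 15 mm (x, y, z), about 0.13 kg, plus a tongue at its -x end. Origin at the centre of the board's underside (tongue left out), x along its length away from the tongue, z up. It can be gripped across its 62 mm width.
- lid_tongue (a point): Middle of the end face of the lid's tongue, at (-100, 0, 3) mm in the lid's frame, axes as the lid. The tongue is 12 mm long, 44 wide and 6 thick, flush with the lid's underside. With the lid shut this point is about 9 mm inside the groove.
- large_box: The one with the larger base of two lidded specimen boxes of plain grey archival board with small metal corner strips: a closed rigid block 108 x 50 x 34 mm high (x, y, z), about 0.24 kg, loose on the table. Its origin is the centre of its underside, x along its length, z up. Grasp it across its 50 mm width.
- small_box: The one with the smaller base (though it is the taller) of two lidded specimen boxes of plain grey archival board with small metal corner strips: a closed rigid block 70 x 38 x 44 mm high (x, y, z), about 0.16 kg, loose on the table. Its origin is the centre of its underside, x along its length, z up. Grasp it across its 38 mm width.
- large_box_c0 (a point): Bottom corner of the larger box, at (54, 25, 0) mm in its frame.
- large_box_c1 (a point): Bottom corner of the larger box, at (54, -25, 0) mm in its frame.
- large_box_c2 (a point): Bottom corner of the larger box, at (-54, -25, 0) mm in its frame.
- large_box_c3 (a point): Bottom corner of the larger box, at (-54, 25, 0) mm in its frame.
- small_box_c0 (a point): Bottom corner of the smaller box, at (35, 19, 0) mm in its frame.
- small_box_c1 (a point): Bottom corner of the smaller box, at (35, -19, 0) mm in its frame.
- small_box_c2 (a point): Bottom corner of the smaller box, at (-35, -19, 0) mm in its frame.
- small_box_c3 (a point): Bottom corner of the smaller box, at (-35, 19, 0) mm in its frame.
- foam_nest: Bystander: black foam block in two steps (120 x 90 mm, 50 mm high) with a small glass dish and a label card on it; loose; origin at the centre of its underside.
- tall_bottle: Bystander: upright pale green glass bottle, 68 mm across, 155 mm high; loose; origin at the centre of its foot.
- squat_bottle: Bystander: upright squat green glass bottle, 68 mm across, 84 mm high; loose; origin at the centre of its foot.
- flat_flask: Bystander: clear flat-sided glass flask lying on its side, 133 mm long, 52 wide, 30 high; loose; origin under it, near the middle.
- dish: Bystander: white ceramic bowl, 124 mm across, 32 high; loose; origin at the centre of its foot.
- caliper: Bystander: digital caliper lying flat, 235 mm long, 15 high; loose; origin under the middle of its beam.
- pen: Bystander: black marking pen lying flat, 118 mm long, 10 thick; loose; origin under its middle.
There are look-alikes about, which are no part of the job. Leave any pink look-alike of the lid alone. Leave any blue or green look-alike of the small_box alone.

How it is judged:
By the outcome, as a careful person would: the job done as asked, in the order asked, and still so for the second after the job is handed in, with the robot touching nothing.
It also fails if it takes over 72 s, if anything falls off the work surface, if the arm or the gripper's body presses on something with over 40 N, if the wrist force passes 120 N, or if a joint passes its speed limit or range.

## Working session

There is one attempt and no reset: what is moved stays moved. The work goes in short steps, Python scripts to look and compute and a shell command to move; the robot and the scene stay as the last step left them, time stands still between calls to the robot, and variables do not carry over. Pictures are saved under pics/ and viewed, and the job is handed in when it is done.

```bash
ls; mkdir -p pics; python3 - <<'E'
from bench import robot
import cv2,numpy as np
print(robot.get_obs())
for n in ["scene","top"]:
    p,d=robot.snapshot(n); np.savez(f"pics/{n}0.npz",p=p,d=d)
    cv2.imwrite(f"pics/{n}0.png",cv2.resize(p[:,:,::-1],(800,600),interpolation=cv2.INTER_CUBIC))
    c=robot.camera_params(n);print(n,c)
E
```

```text
pics
{'time': 0.0, 'joint_positions': array([ 1.08088810e+00,  8.79287855e-02,  1.37225292e+00, -3.15553507e-06,
        1.68361691e+00, -1.03103568e-01]), 'qvel': array([-0.00058443, -0.00047106, -0.00151219,  0.0001989 ,  0.00174816,
       -0.00069815]), 'joint_torque': array([ 2.73515470e-04, -3.40177453e+01, -3.02431548e+01,  7.16200517e-02,
        3.29431356e-02, -1.60956047e-04]), 'tool_pos': array([0.20719262, 0.50881566, 0.17841927]), 'ee_rot': array([-3.13939809e+00, -2.23919497e-04,  2.75478740e+00]), 'wrist_force': array([ 0.09050339, -0.40131041, -0.43564092]), 'wrist_torque': array([0.04789863, 0.01603161, 0.02648848]), 'width': 0.09417380068492155}
scene {'fx': 402.4073440720069, 'fy': 402.4073440720069, 'cx': 253.12418329470114, 'cy': 192.48882936212578, 'world_from_camera': array([[-0.84069055,  0.40216619, -0.36263172,  0.93308838],
       [ 0.54150799,  0.62073839, -0.5669682 ,  0.65048604],
       [-0.00291601, -0.67301278, -0.7396251 ,  0.91088548],
       [ 0.        ,  0.        ,  0.        ,  1.        ]])}
top {'fx': 444.71264681517914, 'fy': 444.71264681517914, 'cx': 262.4220541064432, 'cy': 191.4342253152187, 'world_from_camera': array([[-0.01655221, -0.98253583,  0.18533582,  0.26098239],
       [-0.99983271,  0.01482204, -0.01071704,  0.00711289],
       [ 0.00778282, -0.1854822 , -0.9826168 ,  1.47352941],
       [ 0.        ,  0.        ,  0.        ,  1.        ]])}
```

View pics/scene0.png

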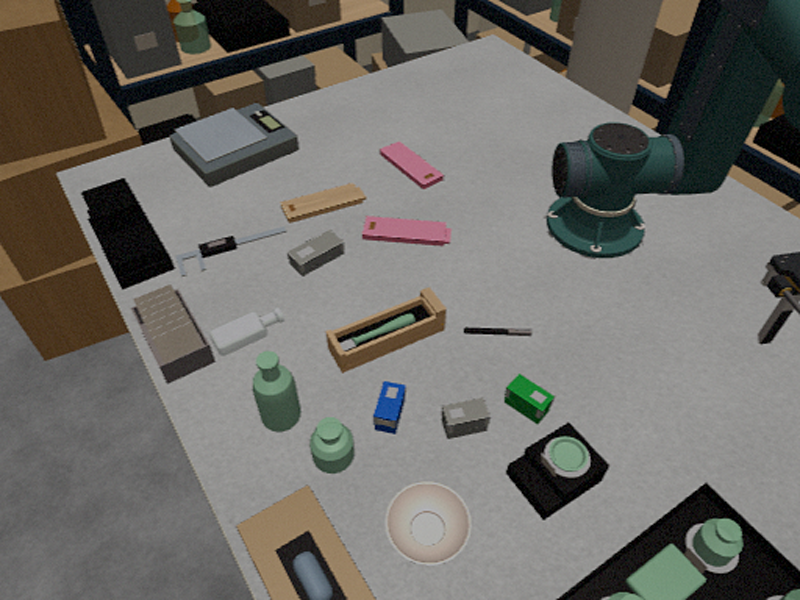

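View pics/top0.png

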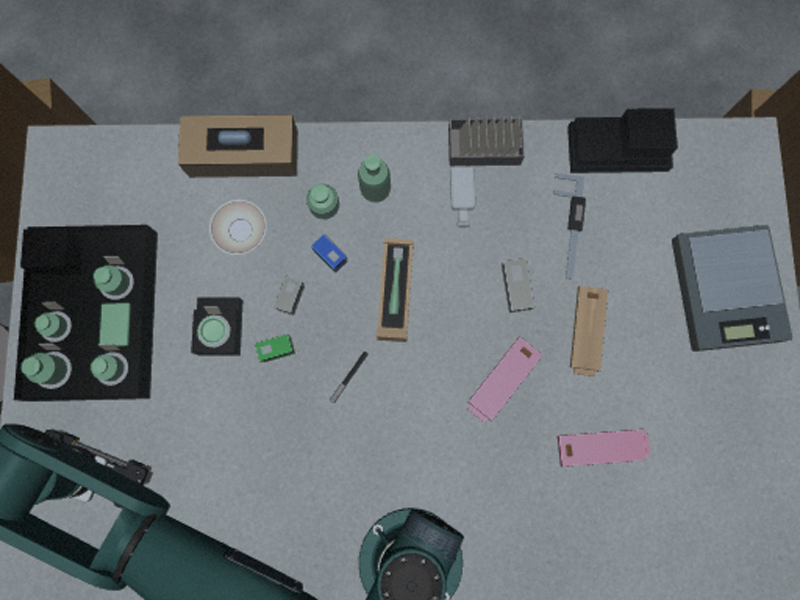

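```bash
cat > h.py <<'E'
import numpy as np,cv2
from bench import robot
def cloud(d,c):
    v,u=np.mgrid[:d.shape[0],:d.shape[1]]
    P=np.stack([(u-c['cx'])/c['fx']*d,(v-c['cy'])/c['fy']*d,d],-1)
    T=np.array(c['world_from_camera']);W=P@T[:3,:3].T+T[:3,3]
    W[d<=0]=np.nan
    return W
def rect(W,m):
    pts=W[m][:,:2].astype(np.float32)*1000
    (c,s,a)=cv2.minAreaRect(pts)
    if s[0]<s[1]: a-=90; s=s[::-1]
    return np.round(c,1),np.round(s,1),round(a,1),len(pts)
def load(n):
    z=np.load(n);return z['p'],z['d']
E
python3 - <<'E'
from h import *
for n,k in [("top",1),("scene",1)]:
    p,d=load(f"pics/{n}0.npz");W=cloud(d,robot.camera_params(n))
    # table bias
    t=W[200:320,250:400] if n=="top" else W[150:300,250:330]
    print(n,"table z med",np.nanmedian(t[...,2]))
    z=W[...,2]
    m=((z>0.008)&(z<0.2)).astype(np.uint8)
    N,L,S,C=cv2.connectedComponentsWithStats(m)
    for i in range(1,N):
        if S[i,4]<60: continue
        mm=L==i
        zz=z[mm]; top=np.percentile(zz,90)
        tm=mm&(z>top-0.008)
        print(i,(C[i]*800/512).round(),S[i,4],"top",round(top*1000,1),"rect",rect(W,tm),"col",np.median(p[mm],0))
E
```

```text
top table z med 0.0015362601912671803
1 [623. 141.] 2503 top 112.9 rect (array([ 875.6, -520.2]), array([102.6,  94.1]), -89.8, 800) col [30. 31. 33.]
2 [237. 145.] 2873 top 86.1 rect (array([875. , 358.7]), array([240.4, 111.2]), 89.8, 1907) col [131. 117.  96.]
3 [487. 141.] 1301 top 75.6 rect (array([ 885.5, -193.8]), array([114.2,  70.6]), 89.9, 271) col [88. 87. 83.]
129 [374. 179.] 493 top 155.2 rect (array([790.5,  64.6]), array([32.8, 31.4]), 0.5, 91) col [ 81. 100.  91.]
177 [462. 192.] 498 top 34.5 rect (array([ 762.7, -127.1]), array([129.2,  50.9]), 0.8, 362) col [150. 159. 168.]
202 [574. 217.] 386 top 18.6 rect (array([ 694.8, -366.4]), array([234.4,  59.7]), -0.4, 273) col [109. 113. 114.]
238 [322. 201.] 370 top 86.7 rect (array([753.3, 177.5]), array([37.6, 36.6]), 3.9, 113) col [ 98.5 126.5 112. ]
333 [237. 226.] 814 top 32.1 rect (array([696.9, 359.9]), array([123.6, 120.2]), 26.7, 281) col [160. 159. 156.]
439 [ 85. 313.] 9440 top 108.6 rect (array([528. , 674.7]), array([309.9, 178.1]), 6.8, 1229) col [27. 30. 30.]
457 [730. 288.] 4839 top 69.6 rect (array([ 553.
[... 3449 characters left out ...]
]), 44.4, 376) col [ 29.  77. 152.]
44 [465. 417.] 581 top 46.2 rect (array([543.7, 249.3]), array([70.9, 40.4]), -19.8, 406) col [122. 120. 114.]
45 [332. 445.] 783 top 84.9 rect (array([750.7, 179.7]), array([39.9, 37.9]), 60.7, 210) col [100. 128. 105.]
46 [557. 469.] 2234 top 59.0 rect (array([467.7, 399.2]), array([90.1, 88.7]), -0.9, 914) col [20. 19. 19.]
47 [428. 522.] 1906 top 32.1 rect (array([693.8, 360.8]), array([122.2, 121.2]), 57.7, 648) col [170. 159. 149.]
48 [694. 559.] 6402 top 81.4 rect (array([454.4, 603.7]), array([233.1, 110.3]), -31.7, 746) col [24. 23. 23.]
49 [302. 552.] 3876 top 96.8 rect (array([873.7, 361.1]), array([65.9, 29.9]), -89.5, 488) col [150. 126.  98.]
```

Candidates (800x600 top view). Lid: wood board (589,328), against pink (505,378) and pink (602,447). Small box: grey 70x38 (288,295), against blue (329,252) and green (274,348). Large box: grey 108x50 (517,285). Case: (395,289). By the description I choose the wood board and the two grey boxes. I'll check them in a close crop and work out the first move.

```bash
cat >> h.py <<'E'
def plan(xyz,yawdeg,o=None):
    """remaining move to target in tool axes AFTER turning; in row units (totals)"""
    o=o or robot.get_obs()
    p=o['tool_pos'];y0=np.degrees(o['ee_rot'][2]);
    dy=(yawdeg-y0+180)%360-180
    y=np.radians(yawdeg);d=np.array(xyz)-p
    tx=np.array([np.cos(y),np.sin(y)]);ty=np.array([np.sin(y),-np.cos(y)])
    print("t",round(o['time'],2),"at",(p*1000).round(1),"yaw",round(y0,2),"| units x %.4f y %.4f z %.4f turn %.4f"%(d[:2]@tx/.2,d[:2]@ty/.2,-d[2]/.2,-dy/90))
E
python3 - <<'E'
from h import *
p,_=load("pics/top0.npz"); 
cs=[p[160:250,340:430],p[130:220,310:400],p[140:230,160:250]]
cv2.imwrite("pics/crop1.png",np.hstack([cv2.resize(c,(260,260),interpolation=cv2.INTER_CUBIC) for c in cs])[:,:,::-1])
plan([.5065,-.393,.17],171.2)
E
```

```text
t 0.1 at [207.2 508.9 178.5] yaw 157.84 | units x -2.1687 y -4.2275 z 0.0427 turn -0.1485
```

View pics/crop1.png

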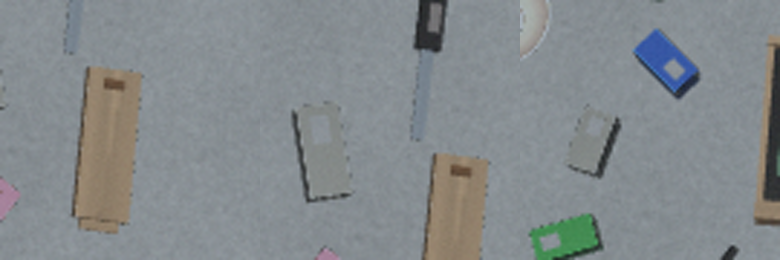

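```bash
python3 -m crank '[[0,0,0.02,-0.08],[0,0,0.02,-0.0685],[-0.14,-0.273,0,0],[-0.14,-0.273,0,0],[-0.14,-0.273,0,0],[-0.14,-0.273,0,0],[-0.14,-0.273,0,0],[-0.14,-0.273,0,0],[-0.14,-0.273,0,0],[-0.14,-0.273,0,0]]' -1
python3 -m crank '[[-0.14,-0.273,0,0],[-0.14,-0.273,0,0],[-0.14,-0.273,0,0],[-0.14,-0.273,0,0],[-0.14,-0.273,0,0],[-0.14,-0.273,0,0],[-0.14,-0.273,0,0],[-0.06,-0.13,0,0],[0,0,0,0],[0,0,0,0]]'
python3 - <<'E'
from h import *
plan([.5065,-.393,.17],171.2)
c=robot.camera_params("wrist");p,d=robot.snapshot("wrist")
np.savez("pics/w1.npz",p=p,d=d);cv2.imwrite("pics/w1.png",p[:,:,::-1])
print(c); W=cloud(d,c)
z=W[...,2];print(np.nanpercentile(z,[5,30,50,90]))
m=(z>0.011)&(z<0.02)
N,L,S,C=cv2.connectedComponentsWithStats(m.astype(np.uint8))
for i in range(1,N):
    if S[i,4]>500: print(C[i],S[i,4],rect(W,L==i),np.nanmedian(z[L==i]))
E
```

```text
time: 1.35
tool_pos: [0.362, 0.0416, 0.1714]
ee_rot: [3.141, 0.001, 2.988]
wrist_force: [1.3, 0.1, -0.3]
width: 0.0942
time: 2.6
tool_pos: [0.5049, -0.3907, 0.1711]
ee_rot: [3.14, -0.001, 2.988]
wrist_force: [0.3, -0.1, 1.1]
width: 0.0938
t 2.6 at [ 504.9 -390.7  171.1] yaw 171.23 | units x -0.0095 y -0.0100 z 0.0055 turn 0.0003
{'fx': 265.5298489839688, 'fy': 265.5298489839688, 'cx': 256.80567767235607, 'cy': 190.86371282472618, 'world_from_camera': array([[ 0.1524502 ,  0.94808411,  0.27909757,  0.42204276],
       [ 0.98830792, -0.14696659, -0.0405989 , -0.37709222],
       [ 0.00252685,  0.28202365, -0.95940412,  0.37669592],
       [ 0.        ,  0.        ,  0.        ,  1.        ]])}
[-8.77265671e-04  2.72644415e-04  1.14242645e-03  3.16909189e-01]
[382.32253928  51.63722347] 6238 (array([ 370.6, -210.5]), array([155.3,  62.3]), -40.1, 6238) 0.0154507983150253
[254.22253804 141.50359472] 5981 (array([ 466.4, -386.5]), array([175.3,  62. ]), -9.0, 5981) 0.015197595167115718
[234.28469751 356.88256228] 562 (array([ 818. , -478.1]), array([218.9,   4.1]), -89.9, 562) 0.01553036409652886
```

View pics/w1.png

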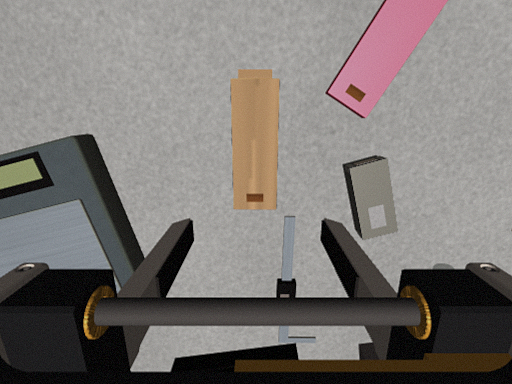

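The wrist view shows the wooden lid at (254,141), tongue up at (255,73) towards the robot, and the pink look-alike at (382,52) well apart. Grip at lid x=+40 mm, fingertips about 2 mm above the table.

```bash
python3 - <<'E'
from h import *
plan([.5059,-.3928,.0105],171.0)
E
python3 -m crank '[[-0.004,-0.011,0.1,0.003],[0,0,0.3,0],[0,0,0.25,0],[0,0,0.11,0],[0,0,0.043,0],[0,0,0,0],[0,0,0,0],[0,0,0,0],[0,0,0,0],[0,0,0,0]]' -1
python3 - <<'E'
from h import *
plan([.5059,-.3928,.0105],171.0)
E
```

```text
t 2.65 at [ 505.1 -390.5  171.6] yaw 171.26 | units x -0.0060 y -0.0109 z 0.8057 turn 0.0029
time: 3.9
tool_pos: [0.5058, -0.3942, 0.0113]
ee_rot: [-3.141, 0.001, 2.983]
wrist_force: [0.0, -0.7, -0.1]
width: 0.0941
t 3.9 at [ 505.8 -394.2   11.3] yaw 170.93 | units x 0.0006 y 0.0071 z 0.0042 turn -0.0008
```

```bash
python3 -m crank '[[0,0.005,0.002,0],[0,0,0,0],[0,0,0,0],[0,0,0,0],[0,0,0,0],[0,0,0,0],[0,0,-0.02,0],[0,0,-0.08,0],[0,0,-0.2,0],[0,0,-0.2,0]]' 1
python3 - <<'E'
from h import *
o=robot.get_obs();print(o['tool_pos'],o['wrist_force'],o['wrist_torque'],o['width'])
p,d=robot.snapshot("wrist");cv2.imwrite("pics/w2.png",p[:,:,::-1])
E
```

```text
time: 5.15
tool_pos: [0.5059, -0.3931, 0.1128]
ee_rot: [-3.141, 0.001, 2.983]
wrist_force: [0.5, -0.9, 0.2]
width: 0.001
[ 0.5058574  -0.39308608  0.11276938] [ 0.46858417 -0.92574785  0.19867712] [-0.03712012  0.03828621 -0.02091074] 0.0010012046881989255
```

View pics/w2.png

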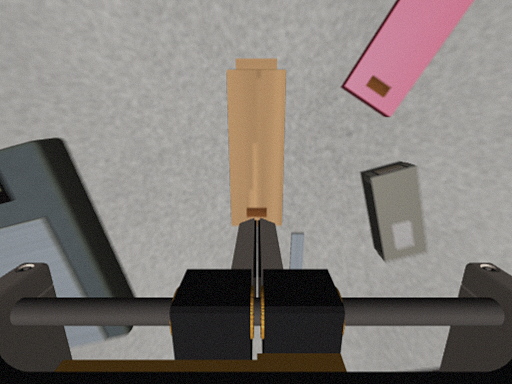

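```bash
cat >> h.py <<'E'
def seg(n,zlo,zhi,minpx=400,save=None):
    c=robot.camera_params(n);p,d=robot.snapshot(n)
    if save: cv2.imwrite(f"pics/{save}.png",p[:,:,::-1]);np.savez(f"pics/{save}.npz",p=p,d=d)
    W=cloud(d,c);z=W[...,2];m=(z>zlo)&(z<zhi)
    N,L,S,C=cv2.connectedComponentsWithStats(m.astype(np.uint8))
    for i in range(1,N):
        if S[i,4]>minpx: print(C[i].round(),S[i,4],rect(W,L==i),np.nanmedian(z[L==i]).round(4),np.median(p[L==i],0))
    return p,d,W
E
python3 - <<'E'
from h import *
seg("wrist",.010,.02)
E
```

```text
[401.  48.] 6882 (array([ 382.3, -220.1]), array([125.6,  62.7]), -40.0, 6882) 0.0155 [205. 129. 154.]
[258. 140.] 8094 (array([ 467. , -386.6]), array([175.1,  62.1]), -9.0, 8094) 0.0152 [179. 142. 103.]
[103. 211.] 929 (array([ 529. , -590.1]), array([234.1,   7.3]), 6.7, 929) 0.0153 [27. 27. 25.]
```

```bash
python3 -m crank '[[0,0,0,0],[0,0,0,0],[0,0,0,0],[0,0,0,0],[0,0,0,0],[0,0,0.25,0],[0,0,0.15,0],[0,0,0.08,0],[0,0,0.032,0],[0,0,0,0]]' -1
python3 -m crank '[[0,0,0,0],[0,0,0,0],[0,0,0,0],[0,0,0,0],[0,0,0,0],[0,0,0,0],[0,0,0,0],[0,0,0,0],[0,0,0,0],[0,0,0,0]]' 1
```

```text
time: 6.5
tool_pos: [0.5063, -0.3935, 0.0089]
ee_rot: [-3.141, 0.001, 2.983]
wrist_force: [-0.4, -0.3, -0.0]
width: 0.0936
time: 7.75
tool_pos: [0.5058, -0.393, 0.0081]
ee_rot: [3.141, 0.0, 2.983]
wrist_force: [0.7, -0.6, 0.0]
width: 0.0003
```

```bash
python3 - <<'E'
from h import *
seg("wrist",.010,.02,save="w3")
p,d=robot.snapshot("scene");np.savez("pics/s3.npz",p=p,d=d);cv2.imwrite("pics/s3.png",cv2.resize(p[60:260,100:400],(800,533),interpolation=cv2.INTER_CUBIC)[:,:,::-1])
E
```

```text
[455.  52.] 9702 (array([ 402.2, -237. ]), array([73.9, 62.5]), -40.0, 9702) 0.0155 [196. 117. 141.]
[255. 140.] 16142 (array([ 464.5, -386.2]), array([171.3,  62.4]), -9.0, 16142) 0.0153 [172. 136.  98.]
[428. 229.] 740 (array([ 545.7, -257.9]), array([107. ,  44.9]), -20.0, 740) 0.0162 [34. 33. 31.]
[ 12. 240.] 597 (array([ 487.8, -593.8]), array([52. ,  3.9]), 5.2, 597) 0.0144 [27. 26. 24.]
```

View pics/w3.png

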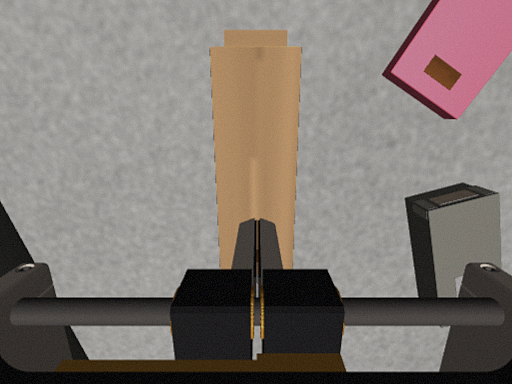

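View pics/s3.png

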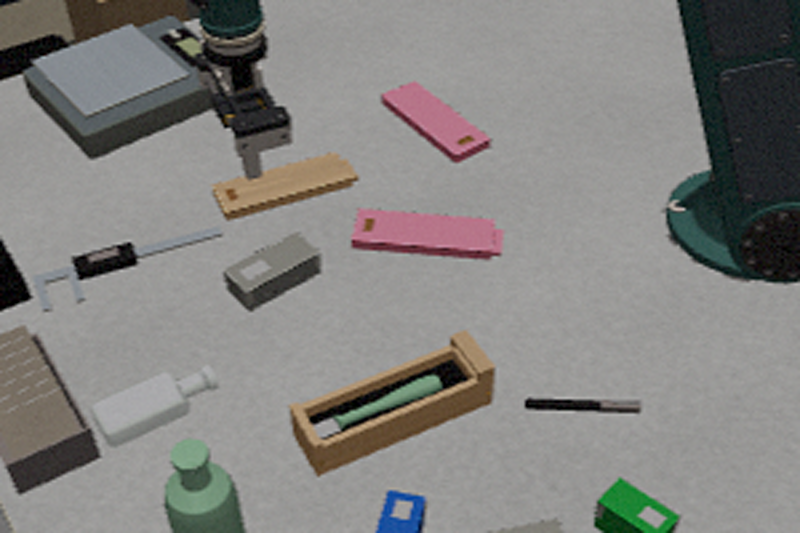

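```bash
python3 - <<'E'
from h import *
o=robot.get_obs();print(o['tool_pos'],o['ee_rot'],o['joint_positions'])
z=np.load("pics/w3.npz");d=z['d'];W=cloud(d,robot.camera_params("wrist"))
for v in range(212,272,5): print(v,d[v,[225,246,256,266,290]].round(4),(W[v,[246,266]]*1000).round(1).tolist())
c=robot.camera_params("scene");z=np.load("pics/s3.npz");Ws=cloud(z['d'],c);
# dark finger points near tool
p=z['p']
m=(abs(Ws[...,0]-.506)<.05)&(abs(Ws[...,1]+.393)<.05)&(Ws[...,2]>.01)&(Ws[...,2]<.09)
q=np.argwhere(m)
for v,u in q[::6]: print(v,u,(Ws[v,u]*1000).round(1),p[v,u])
E
```

```text
[ 0.50579185 -0.39305174  0.00813015] [3.14149713e+00 1.47571676e-05 2.98326180e+00] [-7.49149278e-01  3.72510919e-01  1.37320033e+00  8.89097432e-05
  1.39592236e+00 -2.16163023e+00]
212 [0.2115 0.2111 0.2118 0.2117 0.2127] [[496.4, -398.9, 15.9], [499.1, -383.2, 15.4]]
217 [0.2133 0.2142 0.2124 0.2135 0.2131] [[501.3, -399.8, 14.1], [503.6, -383.8, 14.8]]
222 [0.214  0.1842 0.1885 0.1826 0.2151] [[493.6, -397.4, 43.0], [495.2, -383.6, 44.5]]
227 [0.2157 0.1773 0.1834 0.1759 0.2144] [[494.1, -397.2, 50.4], [495.6, -383.9, 51.7]]
232 [0.2166 0.1688 0.1836 0.1698 0.2176] [[493.7, -396.8, 59.2], [496.1, -384.2, 58.2]]
237 [0.2184 0.1617 0.1835 0.1622 0.2184] [[493.6, -396.5, 66.5], [495.7, -384.5, 66.1]]
242 [0.2209 0.1555 0.1833 0.156  0.2192] [[493.7, -396.2, 72.9], [495.7, -384.7, 72.6]]
247 [0.2209 0.1504 0.1835 0.151  0.2216] [[494.0, -396.1, 78.4], [496.1, -384.9, 77.8]]
252 [0.2212 0.1449 0.2226 0.1436 0.2222] [[494.0, -395.9, 84.1], [495.0, -385.0, 85.3]]
257 [0.2223 0.1396 0.     0.1397 0.2232] [[493.9, -395.6, 89.6], [495.6, -385.2, 89.6]]
262 [0.2236 0.1368 0.2243 0.1358 0.2
[... 2373 characters left out ...]
473.5 -358.1   14. ] [95 73 44]
134 184 [ 549.  -390.9   20.7] [165 141 111]
134 190 [ 529.4 -385.5   15.6] [162 137 104]
134 196 [ 510.8 -376.9   13.2] [171 143 113]
134 202 [ 494.4 -362.9   15.5] [173 150 118]
135 182 [ 554.7 -396.6   14.9] [139 109  70]
135 188 [ 536.4 -387.7   12.8] [173 146 116]
135 194 [ 518.9 -376.3   12.8] [169 143 112]
135 200 [ 502.2 -363.1   14.4] [120  92  60]
136 187 [ 543.4 -380.2   16.7] [171 144 112]
136 193 [ 525.3 -370.8   15.1] [168 141 109]
136 201 [ 500.8 -358.9   12.3] [96 71 45]
137 188 [ 541.4 -377.6   13.1] [172 145 115]
137 194 [ 525.6 -362.3   16.7] [75 53 33]
138 187 [ 546.6 -374.7   13.1] [167 145 114]
139 185 [ 554.3 -374.9   12. ] [164 141 103]
```

```bash
python3 - <<'E'
from h import *
z=np.load("pics/w1.npz");d=z['d']
T=np.array([[ 0.1524502 ,  0.94808411,  0.27909757,  0.42204276],
       [ 0.98830792, -0.14696659, -0.0405989 , -0.37709222],
       [ 0.00252685,  0.28202365, -0.95940412,  0.37669592],[0,0,0,1]])
c=robot.camera_params("wrist");c['world_from_camera']=T
W=cloud(d,c)
for v in range(214,262,4):
    u=[182,186,188,190,324,328]; print(v,(W[v,u]*1000).round(0).tolist())
E
```

```text
214 [[551.0, -511.0, -1.0], [551.0, -504.0, 1.0], [552.0, -502.0, -0.0], [552.0, -499.0, -0.0], [583.0, -298.0, 1.0], [585.0, -292.0, -1.0]]
218 [[556.0, -512.0, 1.0], [558.0, -506.0, -1.0], [487.0, -437.0, 198.0], [559.0, -500.0, -1.0], [502.0, -340.0, 198.0], [591.0, -292.0, 0.0]]
222 [[486.0, -439.0, 205.0], [486.0, -436.0, 206.0], [488.0, -436.0, 202.0], [488.0, -435.0, 202.0], [503.0, -341.0, 202.0], [501.0, -339.0, 206.0]]
226 [[487.0, -438.0, 212.0], [488.0, -436.0, 209.0], [488.0, -435.0, 209.0], [491.0, -435.0, 203.0], [504.0, -342.0, 206.0], [503.0, -340.0, 210.0]]
230 [[487.0, -436.0, 219.0], [489.0, -435.0, 213.0], [491.0, -435.0, 209.0], [493.0, -435.0, 204.0], [507.0, -342.0, 207.0], [503.0, -342.0, 216.0]]
234 [[489.0, -436.0, 221.0], [491.0, -435.0, 215.0], [493.0, -435.0, 211.0], [496.0, -436.0, 205.0], [510.0, -343.0, 207.0], [505.0, -342.0, 218.0]]
238 [[490.0, -435.0, 224.0], [494.0, -435.0, 216.0], [496.0, -436.0, 211.0], [499.0, -436.0, 206.0], [512.0, -343.0, 209.0], [507.0, -342.0, 218.0]]
242 [[492.0, -435.0, 225.0], [496.0, -436.0, 217.0], [499.0, -436.0, 212.0], [502.0, -437.0, 206.0], [514.0, -344.0, 210.0], [510.0, -343.0, 218.0]]
246 [[495.0, -436.0, 225.0], [499.0, -436.0, 217.0], [502.0, -437.0, 212.0], [504.0, -437.0, 207.0], [517.0, -344.0, 210.0], [513.0, -343.0, 219.0]]
250 [[497.0, -436.0, 227.0], [502.0, -437.0, 218.0], [504.0, -437.0, 213.0], [613.0, -513.0, -2.0], [644.0, -303.0, 1.0], [515.0, -344.0, 220.0]]
254 [[499.0, -436.0, 227.0], [504.0, -437.0, 219.0], [618.0, -517.0, 0.0], [619.0, -514.0, -1.0], [651.0, -303.0, -0.0], [517.0, -344.0, 221.0]]
258 [[502.0, -437.0, 227.0], [625.0, -522.0, -0.0], [626.0, -519.0, -1.0], [626.0, -515.0, 0.0], [659.0, -304.0, -0.0], [660.0, -297.0, -1.0]]
```

```bash
python3 -m crank '[[0,0,0,0],[0,0,0,0],[0,0,0,0],[0,0,0,0],[0,0,0,0],[0,0,0,0],[0,0,0.03,0],[0,0,0.03,0],[0,0,0,0],[0,0,0,0]]' -1
cat >> h.py <<'E'
def tips(d,c):
    W=cloud(d,c);o=robot.get_obs()
    for nm,sl in (("L",slice(140,230)),("R",slice(285,370))):
        r=W[205:262,sl].reshape(-1,3);k=d[205:262,sl].ravel()
        m=(k<0.205)&(k>0)
        q=r[m];i=q[:,2].argsort()[:12];print(nm,"lowest z",(q[i,2]*1000).round(1),"mean",(q[i].mean(0)*1000).round(1),"tool",(o['tool_pos']*1000).round(1))
E
python3 - <<'E'
from h import *
c=robot.camera_params("wrist");p,d=robot.snapshot("wrist");cv2.imwrite("pics/w4.png",p[:,:,::-1])
tips(d,c)
z=np.load("pics/w1.npz")['d']
T=np.array([[ 0.1524502 ,  0.94808411,  0.27909757,  0.42204276],
       [ 0.98830792, -0.14696659, -0.0405989 , -0.37709222],
       [ 0.00252685,  0.28202365, -0.95940412,  0.37669592],[0,0,0,1]])
c['world_from_camera']=T;tips(z,c)
E
```

```text
time: 9.1
tool_pos: [0.5057, -0.393, -0.0041]
ee_rot: [3.141, -0.0, 2.983]
wrist_force: [-0.3, -0.6, 0.3]
width: 0.0932
L lowest z [13.6 13.7 13.7 13.8 13.8 13.9 14.  14.  14.  14.  14.  14. ] mean [ 493.2 -419.3   13.9] tool [ 505.9 -393.1   -3.8]
R lowest z [13.5 13.8 13.8 13.9 13.9 14.  14.  14.  14.1 14.1 14.2 14.2] mean [ 501.7 -363.9   14. ] tool [ 505.9 -393.1   -3.8]
L lowest z [196.8 197.  197.1 197.1 197.1 197.2 197.4 197.8 198.  198.  198.1 198.1] mean [ 494.9 -436.4  197.5] tool [ 505.9 -393.1   -3.8]
R lowest z [197.3 197.5 197.7 197.7 197.7 197.8 197.9 197.9 198.1 198.1 198.4 198.4] mean [ 509.2 -342.1  197.9] tool [ 505.9 -393.1   -3.8]
```

View pics/w4.png

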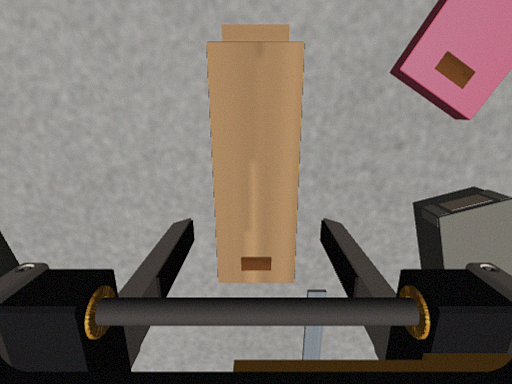

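The picture shows the fingertips (188,222) and (325,222) straddling the lid (216-298). The depth puts the tips 26 mm above the reported TCP, not 8 mm below it, so the height readout is about 34 mm low. I will use tip z = reported z + 26 from here, and lower 20 mm more.

```bash
python3 -m crank '[[0,0,0.05,0],[0,0,0.03,0],[0,0,0.018,0],[0,0,0,0],[0,0,0,0],[0,0,0,0],[0,0,0,0],[0,0,0,0],[0,0,0,0],[0,0,0,0]]' -1
python3 -m crank '[[0,0,0,0],[0,0,0,0],[0,0,0,0],[0,0,0,0],[0,0,0,0],[0,0,0,0],[0,0,0,0],[0,0,0,0],[0,0,0,0],[0,0,0,0]]' 1
```

```text
time: 10.4
tool_pos: [0.5058, -0.393, -0.0235]
ee_rot: [3.142, 0.0, 2.983]
wrist_force: [-0.0, -0.4, -0.6]
width: 0.0936
time: 11.65
tool_pos: [0.5058, -0.3931, -0.0235]
ee_rot: [-3.142, 0.0, 2.983]
wrist_force: [0.9, 0.2, -0.5]
width: 0.062
```

```bash
python3 -m crank '[[0,0,-0.02,0],[0,0,-0.1,0],[0,0,-0.2,-0.0486],[0,0,-0.17,0],[0.03,0.2,0,0],[0.04,0.29,0,0],[0.04,0.29,0,0],[0.04,0.29,0,0],[0.04,0.28,0,0],[0,0,0,0]]' 1
python3 - <<'E'
from h import *
o=robot.get_obs();print(o['wrist_force'],o['wrist_torque'])
plan([.49,-.12,.075],175.3)
p,d,W=seg("wrist",.05,.066,150,save="w5")
seg("wrist",.040,.0485,150)
seg("wrist",.03,.039,300)
E
```

```text
time: 12.9
tool_pos: [0.4901, -0.1174, 0.0763]
ee_rot: [3.141, 0.002, 3.065]
wrist_force: [0.3, -0.4, -2.1]
width: 0.0618
[ 0.32721434 -0.40043588 -2.10438441] [-0.02743712 -0.068152    0.02155299]
t 12.9 at [ 490.1 -117.4   76.3] yaw 175.63 | units x -0.0003 y -0.0128 z 0.0066 turn 0.0036
[428. 159.] 1996 (array([456.1,  33.1]), array([63.1, 20.4]), 85.2, 1996) 0.0603 [194. 155. 113.]
[382. 212.] 1207 (array([507.3,   1.6]), array([127.4,   9.3]), -4.5, 1207) 0.0451 [204. 163. 119.]
[437. 222.] 1267 (array([528. ,  54.2]), array([112.3,  10.5]), -5.1, 1267) 0.0451 [203. 164. 118.]
[407. 222.] 584 (array([526.7,  26.6]), array([56.9, 15.7]), -6.4, 584) 0.0416 [126. 173. 134.]
[380. 197.] 609 (array([501.5,   1.4]), array([141.3,  46.9]), -25.3, 609) 0.0341 [76. 54. 34.]
[411. 218.] 2924 (array([525.8,  31.8]), array([109. ,  39.7]), -4.9, 2924) 0.0312 [21. 21. 19.]
[145. 246.] 2288 (array([ 537.6, -239.2]), array([65.4, 51.3]), 6.7, 2288) 0.034 [150. 147. 136.]
```

View pics/w5.png

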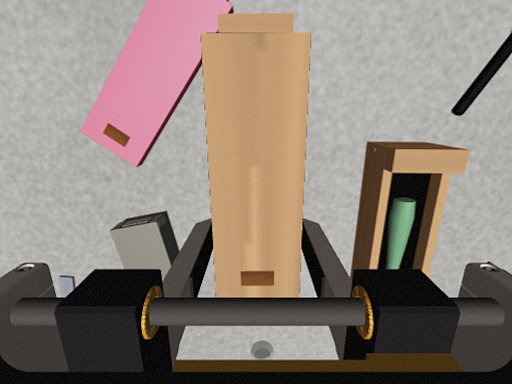

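```bash
cat >> h.py <<'E'
CASE=(np.array([.552,.025]),-4.8)
def lidfit(d,c,p=None,show=True):
    """plane and edges of lid in hand from wrist picture (region around the columns 195-320)"""
    W=cloud(d,c);o=robot.get_obs()
    reg=np.zeros(d.shape,bool);reg[40:255,200:315]=True
    q0=W[60:200,235:280].reshape(-1,3);q0=q0[~np.isnan(q0[:,0])]
    A=np.c_[q0[:,:2],np.ones(len(q0))];s=np.linalg.lstsq(A,q0[:,2],rcond=None)[0]
    r=abs(W[...,2]-(W[...,0]*s[0]+W[...,1]*s[1]+s[2]));m=reg&(r<.004)
    N,L,S,C=cv2.connectedComponentsWithStats(m.astype(np.uint8));k=S[1:,4].argmax()+1
    m=L==k
    R=rect(W,m)
    a=np.radians(R[2]);slope=s[0]*np.cos(a)+s[1]*np.sin(a)   # dz per metre along +x of lid
    e=np.array([np.cos(a),np.sin(a)]); pr=W[m][:,:2]@e; x0=np.percentile(pr,.3)
    cy=np.array([-np.sin(a),np.cos(a)]); ym=np.median(W[m][:,:2]@cy)
    tail=e*x0+cy*ym; zt=s[0]*tail[0]+s[1]*tail[1]+s[2]
    if show: print("lid rect",R,"slope along x (rad) %.4f across %.4f"%(np.arctan(slope),s[:2]@cy),"board -x end top mid",(tail*1000).round(1),"z %.1f"%(zt*1000),"tool",(o['tool_pos']*1000).round(1))
    return tail,zt,slope,R[2]
E
python3 - <<'E'
from h import *
z=np.load("pics/w5.npz");lidfit(z['d'],robot.camera_params("wrist"))
E
```

```text
lid rect (array([ 435.2, -115.1]), array([135.9,  78.1]), -4.7, 21277) slope along x (rad) 0.0050 across -0.0020 board -x end top mid [ 367.9 -110.6] z 114.0 tool [ 490.6 -121.6   75.8]
```

```bash
python3 - <<'E'
from h import *
z=np.load("pics/w5.npz");d=z['d'];p=z['p'];W=cloud(d,robot.camera_params("wrist"))
for v in list(range(8,20))+list(range(24,46,2)): print(v,(np.nanmedian(W[v,235:280],0)*1000).round(1),np.median(p[v,235:280],0))
for v in (60,120,180):
    g=W[v,190:330];m=abs(g[:,2]-.114)<.006;q=np.argwhere(m).ravel();print(v,190+q[0],190+q[-1],(g[q[0]]*1000).round(1),(g[q[-1]]*1000).round(1))
E
```

```text
8 [ 315.4 -105.5   -0.4] [182. 180. 177.]
9 [ 3.164e+02 -1.057e+02  1.000e-01] [182. 180. 178.]
10 [ 316.8 -105.7   -0. ] [182. 181. 177.]
11 [ 3.178e+02 -1.058e+02 -2.000e-01] [183. 182. 180.]
12 [ 3.187e+02 -1.058e+02 -2.000e-01] [183. 186. 187.]
13 [ 351.9 -108.9  105.1] [190. 167. 147.]
14 [ 352.3 -108.7  104.8] [194. 154. 110.]
15 [ 353.  -108.7  105. ] [194. 154. 110.]
16 [ 353.3 -108.7  104.7] [193. 155. 112.]
17 [ 353.8 -108.8  104.8] [193. 154. 111.]
18 [ 354.5 -108.9  105.1] [193. 154. 112.]
19 [ 355.1 -108.9  104.9] [192. 153. 110.]
24 [ 357.6 -109.1  105. ] [191. 153. 110.]
26 [ 358.5 -109.2  104.9] [193. 154. 112.]
28 [ 359.5 -109.3  105. ] [192. 153. 112.]
30 [ 360.5 -109.3  104.7] [194. 155. 112.]
32 [ 361.7 -109.4  106. ] [173. 136.  95.]
34 [ 364.9 -109.7  114. ] [189. 151. 108.]
36 [ 365.9 -109.8  114. ] [188. 150. 109.]
38 [ 366.9 -109.9  114. ] [188. 150. 109.]
40 [ 367.8 -109.9  113.9] [188. 149. 108.]
42 [ 368.8 -110.   114. ] [188. 150. 108.]
44 [ 369.9 -110.1  114.1] [188. 150. 108.]
60 202 309 [ 375.4 -142.2  113.7] [380.4 -80.9 113.1]
120 205 306 [ 408.6 -145.3  112.7] [413.6 -83.8 114.1]
180 209 303 [ 446.2 -147.6  113.8] [451.4 -86.7 113. ]
```

```bash
python3 - <<'E'
from h import *
plan([.49,-.12,.075],175.3)
p,d,W=seg("wrist",.055,.066,150,save="w6")
plan([.49,-.12,.075],175.3)
m=(W[...,2]>.040)&(W[...,2]<.0485)
for v in (60,120,180):
    g=W[v,190:330];m=abs(g[:,2]-.114)<.006;q=np.argwhere(m).ravel();print(v,190+q[0],190+q[-1],(g[q[0]]*1000).round(1),(g[q[-1]]*1000).round(1))
for v in range(10,18): print(v,(np.nanmedian(W[v,235:280],0)*1000).round(1))
E
```

```text
t 13.05 at [ 490.6 -121.6   75.8] yaw 175.31 | units x 0.0036 y 0.0076 z 0.0038 turn 0.0001
[435. 158.] 1918 (array([456. ,  33.3]), array([63.6, 20.2]), 85.4, 1918) 0.0604 [193. 154. 112.]
t 13.1 at [ 490.5 -122.    75.5] yaw 175.25 | units x 0.0032 y 0.0097 z 0.0023 turn -0.0006
60 202 309 [ 375.4 -142.3  113.4] [380.4 -81.  113.3]
120 205 306 [ 408.6 -145.4  112.2] [413.6 -83.8 114. ]
180 209 302 [ 446.3 -147.8  113.2] [451.1 -87.4 113.9]
10 [ 317.3 -105.7    0.5]
11 [ 318.  -105.8    0.4]
12 [ 3.189e+02 -1.059e+02  3.000e-01]
13 [ 351.9 -108.6  104.8]
14 [ 352.4 -108.7  104.9]
15 [ 352.9 -108.7  104.9]
16 [ 353.5 -108.8  104.9]
17 [ 353.9 -108.8  104.9]
```

```bash
cat >> h.py <<'E'
CO=np.array([.5517,.0256]);CY=-4.7
def cw(x,y):
    a=np.radians(CY);return CO+np.array([np.cos(a)*x-np.sin(a)*y,np.sin(a)*x+np.cos(a)*y])/1000
def wc(p):
    a=np.radians(CY);d=(np.array(p)-CO)*1000;return np.array([np.cos(a)*d[0]+np.sin(a)*d[1],-np.sin(a)*d[0]+np.cos(a)*d[1]])
def planc(x,y,z,yaw=180+CY):
    plan([*cw(x,y),z/1000],yaw)
E
python3 - <<'E'
from h import *
planc(-139,-.85,50)
E
```

```text
t 13.1 at [ 490.5 -122.    75.5] yaw 175.25 | units x 0.4504 y 0.7563 z 0.1273 turn -0.0006
```

```bash
python3 -m crank '[[0.09,0.156,0,0],[0.12,0.2,0,0],[0.12,0.2,0,0],[0.12,0.2,0,0],[0,0,0.06,0],[0,0,0.06,0],[0,0,0.04,0],[0,0,0.018,0],[0,0,0,0],[0,0,0,0]]' 1
python3 - <<'E'
from h import *
planc(-139,-.85,32)
E
```

```text
time: 14.35
tool_pos: [0.4131, 0.037, 0.0393]
ee_rot: [3.141, 0.001, 3.059]
wrist_force: [-0.7, -0.1, -1.3]
width: 0.0616
t 14.35 at [413.1  37.   39.3] yaw 175.28 | units x -0.0002 y -0.0042 z 0.0365 turn -0.0002
```

```bash
python3 -m crank '[[0,0,0.009,0],[0,0,0.009,0],[0,0,0.007,0],[0,0,0.006,0],[0,0,0.004,0],[0,0,0.002,0],[0,0,0,0],[0,0,0,0],[0,0,0,0],[0,0,0,0]]' 1
python3 - <<'E'
from h import *
o=robot.get_obs();print(o['tool_pos'],o['wrist_force'],o['wrist_torque'])
c=robot.camera_params("wrist");p,d=robot.snapshot("wrist");cv2.imwrite("pics/w7.png",p[:,:,::-1]);np.savez("pics/w7.npz",p=p,d=d)
lidfit(d,c)
E
```

```text
time: 15.6
tool_pos: [0.4126, 0.0374, 0.032]
ee_rot: [3.141, -0.0, 3.06]
wrist_force: [-3.7, 0.4, 5.7]
width: 0.0615
[0.41258709 0.03737043 0.03200153] [-3.67656677  0.37301949  5.68149772] [0.15383694 0.40468836 0.00845431]
lid rect (array([355.2,  43.9]), array([137.9,  79.3]), -5.0, 20545) slope along x (rad) 0.1103 across 0.0020 board -x end top mid [287.   49.1] z 57.4 tool [412.6  37.4  32. ]
```

View pics/w7.png

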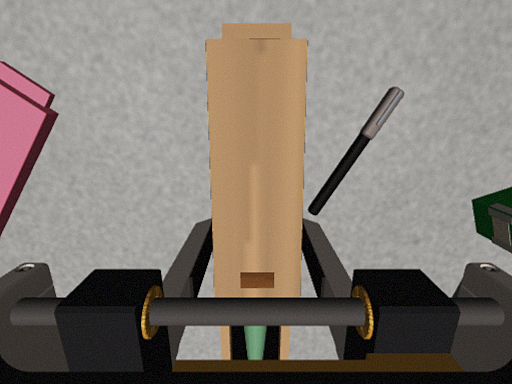

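```bash
python3 -m crank '[[0,0,0.006,0],[0,0,0.005,0],[0,0,0,0],[0,0,-0.04,0],[0,0,-0.1,0],[0,0,-0.13,0],[-0.2,0,0,0],[-0.3,0,0,0],[-0.3,0,0,0],[-0.2,0,0,0]]' 1
python3 -m crank '[[0,0,0,0],[0,0,0,0],[0,0,0,0],[0,0,0,0],[0,0,0,0],[0,0,0,0],[0,0,0,0],[0,0,0,0],[0,0,0,0],[0,0,0,0]]' 1
cat >> h.py <<'E'
def tip(d,c):
    W=cloud(d,c);o=robot.get_obs();n=0
    s=[np.nanmedian(W[v,240:275],0) for v in range(0,70)]
    for v in range(0,70): 
        print(v,(s[v]*1000).round(1),wc(s[v][:2]).round(1)) if v%2==0 else None
    for v in (80,120,160,200):
        g=W[v,190:330];zm=np.nanmedian(g[40:90,2]);m=abs(g[:,2]-zm)<.006;q=np.argwhere(m).ravel();print(v,"edges",190+q[0],190+q[-1],wc(g[q[0]][:2]).round(1),wc(g[q[-1]][:2]).round(1),(zm*1000).round(1))
    print("tool",(o['tool_pos']*1000).round(1),"case-frame",wc(o['tool_pos'][:2]).round(1))
E
python3 - <<'E'
from h import *
c=robot.camera_params("wrist");p,d=robot.snapshot("wrist");cv2.imwrite("pics/w8.png",p[:,:,::-1]);np.savez("pics/w8.npz",p=p,d=d)
lidfit(d,c);tip(d,c)
E
```

```text
time: 16.9
tool_pos: [0.6145, 0.0203, 0.0823]
ee_rot: [-3.141, 0.0, 3.059]
wrist_force: [-0.4, 0.2, -1.5]
width: 0.0617
time: 18.15
tool_pos: [0.612, 0.0208, 0.0833]
ee_rot: [3.142, -0.0, 3.06]
wrist_force: [0.5, -0.9, -0.5]
width: 0.0621
lid rect (array([554.1,  27.1]), array([137.8,  79.1]), -4.7, 19998) slope along x (rad) 0.1636 across 0.0010 board -x end top mid [485.8  32.1] z 102.1 tool [612.   20.8  83.3]
0 [448.7  35.9  60.2] [-103.5    1.8]
2 [450.2  35.8  60.6] [-102.     1.8]
4 [451.3  35.7  60.2] [-100.9    1.8]
6 [452.6  35.6  60.4] [-99.5   1.8]
8 [453.8  35.5  60.3] [-98.4   1.8]
10 [455.1  35.3  60.2] [-97.    1.8]
12 [456.4  35.3  60.2] [-95.8   1.8]
14 [457.7  35.1  60.4] [-94.4   1.8]
16 [459.2  35.   60.5] [-93.    1.8]
18 [460.3  34.9  60.3] [-91.8   1.8]
20 [461.6  34.8  60. ] [-90.6   1.8]
22 [463.   34.7  60.3] [-89.1   1.8]
24 [464.3  34.6  60.4] [-87.9   1.8]
26 [465.5  34.5  60.4] [-86.6   1.8]
28 [475.1  33.6  91.2] [-77.    1.7]
30 [476.3  33.6  91.6] [-75.8   1.8]
32 [477.6  33.5  91.6] [-74.4   1.8]
34 [478.9  33.4  92. ] [-73.2   1.8]
36 [480.2  33.3 
[... 163 characters left out ...]
 1.7]
46 [488.2  32.6 102.2] [-63.9   1.8]
48 [489.4  32.5 102.8] [-62.6   1.8]
50 [490.5  32.4 102.9] [-61.6   1.7]
52 [491.8  32.6 102.9] [-60.3   2.1]
54 [493.   32.1 103.4] [-59.    1.7]
56 [494.1  32.1 103.5] [-57.9   1.7]
58 [495.3  32.  103.6] [-56.7   1.7]
60 [496.5  31.9 103.7] [-55.6   1.7]
62 [497.7  31.8 104. ] [-54.4   1.7]
64 [498.9  31.7 104.1] [-53.1   1.7]
66 [500.   31.6 104.5] [-52.    1.8]
68 [501.3  31.5 104.7] [-50.7   1.7]
80 edges 208 304 [-43.6 -29.6] [-43.6  31.9] 105.8
120 edges 209 303 [-18.9 -29.8] [-18.9  31.8] 109.9
160 edges 210 302 [  6.8 -29.6] [ 6.8 31.8] 114.2
200 edges 211 302 [ 33.2 -29.4] [33.7 32.5] 118.4
tool [612.   20.8  83.3] case-frame [60.5  0.2]
```

View pics/w8.png

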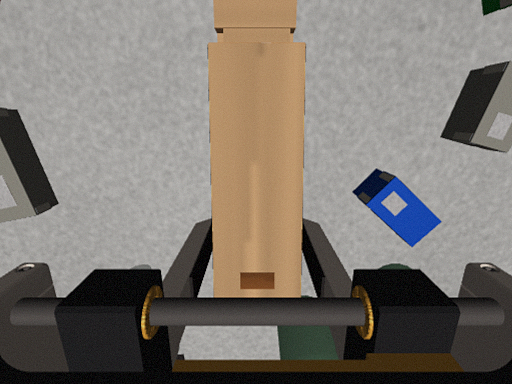

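```bash
python3 - <<'E'
from h import *
z=np.load("pics/w8.npz");d=z['d'];W=cloud(d,robot.camera_params("wrist"))
for v in (4,8,12,16,20):
    g=W[v,180:340];m=abs(g[:,2]-.0603)<.006;q=np.argwhere(m).ravel();print(v,180+q[0],180+q[-1],wc(g[q[0]][:2]).round(1),wc(g[q[-1]][:2]).round(1))
m=(abs(W[...,2]-.0603)<.003);m[40:]=0;print(rect(W,m))
planc(60.5,-1.0,83.3-37)
E
```

```text
4 214 296 [-101.1  -30.2] [-100.5   30.6]
8 213 295 [-98.6 -31.1] [-98.5  30.2]
12 213 295 [-95.6 -31.1] [-95.9  30.3]
16 214 295 [-93.3 -30.6] [-93.2  30.4]
20 214 295 [-90.6 -30.6] [-90.2  30.3]
(array([457.3,  33.2]), array([62.3, 18.8]), 85.1, 2312)
t 18.2 at [612.   20.8  83.3] yaw 175.31 | units x 0.0000 y -0.0060 z 0.1852 turn 0.0001
```

```bash
python3 -m crank '[[0,-0.007,0.05,0],[0,0,0.06,0],[0,0,0.05,0],[0,0,0.025,0],[0,0,0.01,0],[0,0,0,0],[0,0,0,0],[0,0,0,0],[0,0,0,0],[0,0,0,0]]' 1
python3 - <<'E'
from h import *
c=robot.camera_params("wrist");p,d=robot.snapshot("wrist");cv2.imwrite("pics/w9.png",p[:,:,::-1]);np.savez("pics/w9.npz",p=p,d=d)
print(robot.get_obs()['wrist_force']);lidfit(d,c);tip(d,c)
W=cloud(d,c)
for v in range(6,40): print(v,(np.nanmedian(W[v,240:275],0)*1000).round(1),wc(np.nanmedian(W[v,240:275,:2],0)).round(1),np.median(p[v,240:275],0))
E
```

```text
time: 19.45
tool_pos: [0.612, 0.0195, 0.0445]
ee_rot: [3.142, 0.0, 3.06]
wrist_force: [0.7, 0.2, -1.7]
width: 0.0618
[-0.08520789  0.12994204 -1.14491718]
lid rect (array([554.1,  25.8]), array([137.8,  79.2]), -4.6, 20019) slope along x (rad) 0.1645 across -0.0007 board -x end top mid [485.8  30.7] z 63.2 tool [611.9  19.5  44.4]
0 [462.2  33.3  60.3] [-89.8   0.4]
2 [463.3  33.2  60.5] [-88.8   0.4]
4 [464.3  33.1  60.6] [-87.7   0.3]
6 [465.3  33.   60.3] [-86.7   0.3]
8 [466.4  33.   60. ] [-85.6   0.4]
10 [466.2  33.   56.5] [-85.8   0.4]
12 [463.8  33.2  45. ] [-88.3   0.3]
14 [465.   33.5  45.3] [-87.1   0.7]
16 [466.2  32.7  45.1] [-85.8   0. ]
18 [466.2  33.   41.5] [-85.8   0.4]
20 [466.2  33.   37.1] [-85.8   0.4]
22 [466.2  33.   33.1] [-85.8   0.4]
24 [466.6  33.   30.4] [-85.4   0.4]
26 [468.   32.9  30.6] [-84.    0.4]
28 [475.2  32.6  52.2] [-76.9   0.7]
30 [476.2  32.2  52.6] [-75.8   0.4]
32 [477.7  32.   53.1] [-74.3   0.3]
34 [478.8  32.   53. ] [-73.2   0.4]
36 [480.   31.9  53.2] [-72.    0.4]
38 [481.3  31.1  53.4] [-70.6  -0.3]
40 [482.5  31.7  53.6] [-69.5   
[... 1857 characters left out ...]
]
27 [468.6  32.9  30.4] [-83.4   0.4] [19. 21. 26.]
28 [475.2  32.6  52.2] [-76.9   0.7] [157. 122.  88.]
29 [475.7  32.2  52.3] [-76.3   0.4] [187. 147. 106.]
30 [476.2  32.2  52.6] [-75.8   0.4] [178. 141. 101.]
31 [476.9  32.1  52.6] [-75.    0.4] [177. 139. 100.]
32 [477.7  32.   53.1] [-74.3   0.3] [177. 141. 101.]
33 [478.1  32.   52.7] [-73.9   0.4] [176. 139.  99.]
34 [478.8  32.   53. ] [-73.2   0.4] [175. 139.  99.]
35 [479.4  31.9  53.2] [-72.6   0.4] [175. 138. 100.]
36 [480.   31.9  53.2] [-72.    0.4] [175. 138.  99.]
37 [480.6  31.5  53.3] [-71.3   0. ] [176. 138. 100.]
38 [481.3  31.1  53.4] [-70.6  -0.3] [176. 140. 100.]
39 [482.   31.7  53.6] [-70.    0.4] [177. 141. 101.]
```

View pics/w9.png

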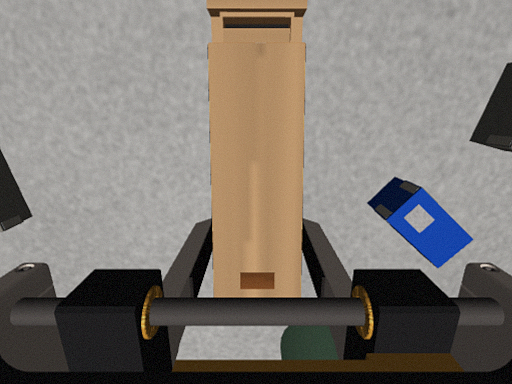

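The groove mouth (rows 12-16, z 45-54) lies straight ahead of the tongue tip (row 28, z 52), and the lid and case are in line to about 0.3 mm. Insert 17 mm.

```bash
python3 -m crank '[[0.015,0,0.0025,0],[0.02,0,0,0],[0.02,0,0,0],[0.019,0,0,0],[0.01,0,0,0],[0,0,0,0],[0,0,0,0],[0,0,0,0],[0,0,0,0],[0,0,0,0]]' 1
python3 - <<'E'
from h import *
c=robot.camera_params("wrist");p,d=robot.snapshot("wrist");cv2.imwrite("pics/w10.png",p[:,:,::-1]);np.savez("pics/w10.npz",p=p,d=d)
print(robot.get_obs()['wrist_force']);lidfit(d,c)
W=cloud(d,c)
for v in range(2,50,2): print(v,(np.nanmedian(W[v,240:275],0)*1000).round(1),wc(np.nanmedian(W[v,240:275,:2],0)).round(1))
E
```

```text
time: 20.75
tool_pos: [0.5952, 0.0208, 0.0438]
ee_rot: [3.142, -0.0, 3.06]
wrist_force: [-0.3, -0.3, -1.8]
width: 0.0618
[ 0.27189411  0.69666399 -1.7972089 ]
lid rect (array([537.5,  27.2]), array([138.1,  78.6]), -4.9, 20007) slope along x (rad) 0.1643 across 0.0009 board -x end top mid [469.1  32.4] z 62.6 tool [595.2  20.9  43.9]
2 [446.6  34.8  60.1] [-105.5    0.6]
4 [447.6  34.5  60.7] [-104.5    0.3]
6 [448.8  34.4  60.3] [-103.3    0.3]
8 [449.7  34.   60.3] [-102.3    0. ]
10 [450.9  34.2  60.2] [-101.2    0.3]
12 [451.9  34.1  60.1] [-100.2    0.3]
14 [453.   34.1  60.3] [-99.1   0.3]
16 [454.   33.7  60.2] [-98.   0.]
18 [455.2  33.9  60.4] [-96.8   0.4]
20 [456.2  33.8  60.1] [-95.9   0.3]
22 [457.3  33.7  60.1] [-94.7   0.3]
24 [458.6  33.6  60.2] [-93.5   0.3]
26 [459.6  33.5  60.5] [-92.4   0.3]
28 [460.8  33.4  60.4] [-91.3   0.3]
30 [461.8  33.4  60.3] [-90.2   0.4]
32 [463.   33.3  60.6] [-89.1   0.4]
34 [464.2  33.1  60.4] [-87.9   0.4]
36 [465.2  33.   60.4] [-86.8   0.3]
38 [466.3  32.9  59.9] [-85.7   0.3]
40 [466.3  33.   55. ] [-85.8   0.3]
42 [469.1  32.7  62.5] [-82.9   0.3]
44 [470.4  32.7  63. ] [-81.6   0.4]
46 [471.4  32.5  63.3] [-80.6   0.3]
48 [472.6  32.5  63.3] [-79.4   0.4]
```

View pics/w10.png

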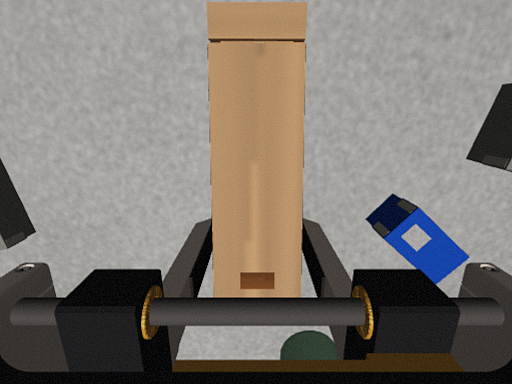

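```bash
python3 -m crank '[[0,0,0.012,0],[0,0,0.018,0],[0,0,0.018,0],[0,0,0.018,0],[0,0,0.016,0],[0,0,0.012,0],[0,0,0.006,0],[0,0,0,0],[0,0,0,0],[0,0,0,0]]' 1
python3 - <<'E'
from h import *
c=robot.camera_params("wrist");p,d=robot.snapshot("wrist");cv2.imwrite("pics/w11.png",p[:,:,::-1]);np.savez("pics/w11.npz",p=p,d=d)
print(robot.get_obs()['wrist_force']);lidfit(d,c)
W=cloud(d,c)
for v in range(32,70,4): print(v,(np.nanmedian(W[v,240:275],0)*1000).round(1),wc(np.nanmedian(W[v,240:275,:2],0)).round(1))
E
```

```text
time: 22.05
tool_pos: [0.5949, 0.0209, 0.0238]
ee_rot: [3.142, -0.0, 3.06]
wrist_force: [0.8, -0.8, 1.5]
width: 0.0616
[0.41944216 0.13332232 0.86166414]
lid rect (array([539.,  27.]), array([135.4,  78.6]), -4.7, 21222) slope along x (rad) 0.0218 across 0.0001 board -x end top mid [471.9  31.9] z 60.7 tool [594.9  20.9  23.8]
32 [467.8  32.8  60.3] [-84.2   0.3]
36 [469.9  32.6  60.4] [-82.1   0.3]
40 [471.9  32.5  60.6] [-80.1   0.3]
44 [474.   32.3  60.8] [-78.    0.3]
48 [476.1  32.1  61. ] [-75.9   0.3]
52 [478.1  32.   60.9] [-73.8   0.3]
56 [480.3  31.8  60.8] [-71.7   0.3]
60 [482.1  31.6  60.8] [-69.8   0.3]
64 [484.4  31.5  60.8] [-67.6   0.3]
68 [486.6  31.6  61.2] [-65.4   0.6]
```

View pics/w11.png

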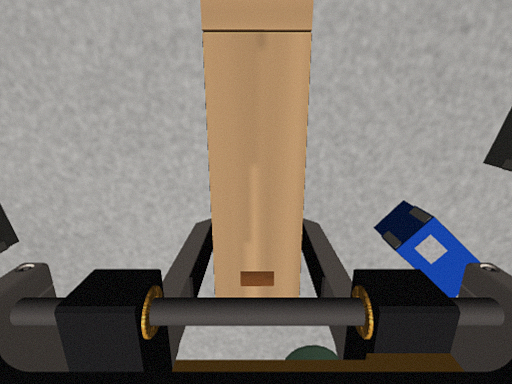

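```bash
python3 -m crank '[[0,0,0.006,0],[0,0,0.005,0],[0,0,0.004,0],[0,0,0.002,0],[0,0,0,0],[0,0,0,0],[0,0,0,0],[0,0,0,0],[0,0,0,0],[0,0,0,0]]' 1
python3 - <<'E'
from h import *
c=robot.camera_params("wrist");p,d=robot.snapshot("wrist");
print(robot.get_obs()['wrist_force']);lidfit(d,c)
E
```

```text
time: 23.35
tool_pos: [0.5953, 0.0208, 0.0207]
ee_rot: [3.141, 0.0, 3.06]
wrist_force: [-0.5, 0.4, 4.1]
width: 0.0617
[ 0.18244489 -1.89757328  5.46685322]
lid rect (array([539.9,  27.3]), array([135.3,  78.6]), -5.1, 21423) slope along x (rad) -0.0010 across -0.0006 board -x end top mid [472.9  32.5] z 60.4 tool [595.3  20.8  20.7]
```

```bash
python3 -m crank '[[0,0,0,0],[0,0,0,0],[0,0,0,0],[0,0,0,0],[0,0,-0.03,0],[0,0,-0.15,0],[0,0,-0.2,0],[0,0,-0.2,0],[0,0,0,0],[0,0,0,0]]' -1
python3 - <<'E'
from h import *
plan([.5610,-.238,.10],187.4)
p,d,W=seg("wrist",.055,.065,150,save="w12")
lidm=(abs(W[...,2]-.060)<.006)
v=[(wc(W[r,257,:2]).round(1).tolist(),round(W[r,257,2]*1000,1)) for r in range(2,260,12)];print(v)
E
```

```text
time: 24.65
tool_pos: [0.5947, 0.0208, 0.1358]
ee_rot: [3.142, -0.001, 3.06]
wrist_force: [-0.8, -0.0, 0.3]
width: 0.0942
t 24.65 at [594.7  20.8 135.8] yaw 175.3 | units x 0.3340 y -1.2617 z 0.1791 turn -0.1344
[256. 133.] 11246 (array([544.3,  26.2]), array([197.6,  62.3]), -4.7, 11246) 0.0602 [169. 134.  96.]
[([-158.3, 0.6], np.float64(0.4)), ([-146.6, 0.6], np.float64(0.6)), ([-134.4, 0.6], np.float64(1.9)), ([-122.8, 0.6], np.float64(0.2)), ([-98.3, 0.5], np.float64(59.6)), ([-87.6, 0.5], np.float64(60.6)), ([-77.2, 0.5], np.float64(58.8)), ([-66.1, 0.5], np.float64(59.7)), ([-54.7, 0.5], np.float64(62.2)), ([-43.3, 0.5], np.float64(61.0)), ([-31.6, 0.5], np.float64(62.0)), ([-19.4, 0.5], np.float64(59.0)), ([-7.1, 0.6], np.float64(59.9)), ([5.5, 0.6], np.float64(61.0)), ([18.9, 0.6], np.float64(59.0)), ([32.0, 0.6], np.float64(60.2)), ([45.7, 0.6], np.float64(60.3)), ([59.6, 0.6], np.float64(60.6)), ([74.5, 0.6], np.float64(59.5)), ([88.6, 0.6], np.float64(61.3)), ([135.1, 0.7], np.float64(0.8)), ([154.5, 0.7], np.float64(0.2))]
```

View pics/w12.png

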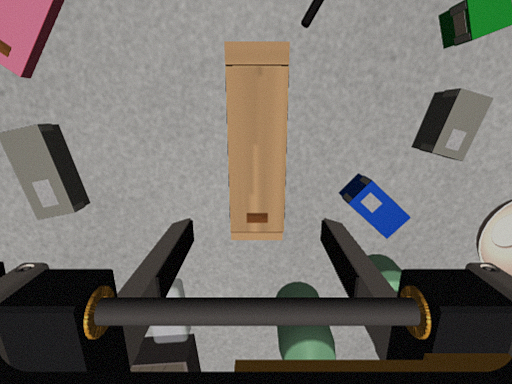

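Lid shut: flat at z 60, in line (−4.7°), seam at (256,66), free end at (257,233). Now the large grey box (43,170).

```bash
python3 -m crank '[[0,0,0.05,-0.07],[0,0,0.05,-0.0644],[0.067,-0.252,0.03,0],[0.067,-0.252,0.03,0],[0.067,-0.252,0.02,0],[0.067,-0.252,0,0],[0.066,-0.252,0,0],[0,0,0,0],[0,0,0,0],[0,0,0,0]]' -1
python3 - <<'E'
from h import *
p,d,W=seg("wrist",.030,.04,1000,save="w13")
tips(d,robot.camera_params("wrist"))
plan([.561,-.238,.10],187.4)
E
```

```text
time: 25.95
tool_pos: [0.5613, -0.236, 0.0997]
ee_rot: [3.14, -0.001, -3.011]
wrist_force: [1.4, -0.3, 0.3]
width: 0.094
[476. 190.] 1328 (array([534.2,  -4.4]), array([182.1,   4.1]), -4.9, 1328) 0.0349 [63. 44. 27.]
[255. 189.] 4577 (array([ 559.3, -236.6]), array([108.5,  50.8]), 7.0, 4577) 0.0343 [142. 138. 127.]
L lowest z [125.6 125.8 125.9 126.2 126.5 126.5 126.5 126.5 126.6 126.8 127.  127. ] mean [ 566.2 -282.1  126.4] tool [ 561.5 -236.1  100. ]
R lowest z [126.4 126.7 126.7 126.8 126.8 127.  127.  127.  127.1 127.3 127.4 127.6] mean [ 552.7 -187.9  127. ] tool [ 561.5 -236.1  100. ]
t 26.0 at [ 561.5 -236.1  100. ] yaw -172.48 | units x 0.0038 y -0.0092 z 0.0002 turn 0.0014
```

View pics/w13.png

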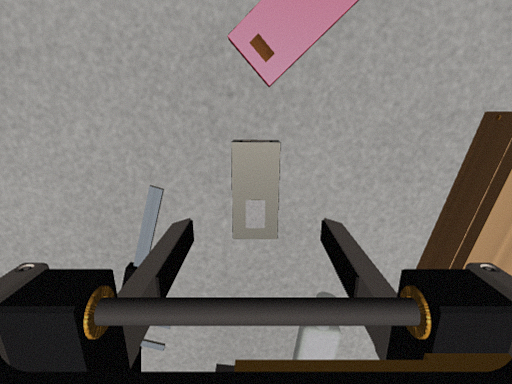

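```bash
python3 -m crank '[[0.006,-0.006,0.1,0.003],[0,0,0.25,0],[0,0,0.15,0],[0,0,0.06,0],[0,0,0.022,0],[0,0,0,0],[0,0,0,0],[0,0,0,0],[0,0,0,0],[0,0,0,0]]' -1
python3 -m crank '[[0,0,0,0],[0,0,0,0],[0,0,0,0],[0,0,0,0],[0,0,0,0],[0,0,0,0],[0,0,0,0],[0,0,0,0],[0,0,0,0],[0,0,0,0]]' 1
python3 - <<'E'
from h import *
o=robot.get_obs();planc(5,0,100);print(o['ee_rot'],o['wrist_force'])
E
```

```text
time: 27.25
tool_pos: [0.5604, -0.2391, -0.0158]
ee_rot: [-3.142, 0.0, -3.017]
wrist_force: [0.1, 1.1, -0.2]
width: 0.0941
time: 28.5
tool_pos: [0.5603, -0.2387, -0.016]
ee_rot: [3.141, -0.0, -3.017]
wrist_force: [0.4, 1.7, 0.9]
width: 0.0498
t 28.5 at [ 560.3 -238.7  -16. ] yaw -172.86 | units x 0.1261 y 1.3138 z -0.5799 turn 0.1315
[ 3.14103627e+00 -1.01808426e-04 -3.01704411e+00] [0.37030088 1.72739985 0.86052042]
```

```bash
python3 -m crank '[[0,0,-0.03,0],[0,0,-0.15,0],[0,0,-0.25,0.0657],[0,0,-0.12,0.0657],[0.02,0.21,0,0],[0.027,0.29,0,0],[0.027,0.29,0,0],[0.027,0.29,0,0],[0.023,0.23,0,0],[0,0,0,0]]' 1
python3 -m crank '[[0,0,0,0],[0,0,0,0],[0,0,0,0],[0,0,0,0],[0,0,0,0],[0,0,0,0],[0,0,0,0],[0,0,0,0],[0,0,0,0],[0,0,0,0]]' 1
python3 - <<'E'
from h import *
c=robot.camera_params("wrist");p,d=robot.snapshot("wrist");cv2.imwrite("pics/w14.png",p[:,:,::-1]);np.savez("pics/w14.npz",p=p,d=d)
o=robot.get_obs();print(o['wrist_force']);planc(5,0,43)
W=cloud(d,c);z=W[...,2]
reg=np.zeros(d.shape,bool);reg[100:260,215:300]=1
m=reg&(abs(z-np.nanmedian(z[170:210,240:275]))<.004);print(np.nanmedian(z[170:210,240:275]),rect(W,m))
a=rect(W,m);print("box case-frame",wc(a[0]/1000),"tool",wc(o['tool_pos'][:2]))
for v in (150,170,190,205):
    q=np.argwhere(m[v]).ravel();print(v,q[0],q[-1],wc(W[v,q[0],:2]).round(1),wc(W[v,q[-1],:2]).round(1))
for v in range(100,160,4): print(v,(z[v,257]*1000).round(1),wc(W[v,257,:2]).round(1))
m=abs(z-.060)<.003;m[130:]=0;print("lid/case",rect(W,m))
for v in (20,40,60,80):
    q=np.argwhere(m[v]).ravel();print(v,wc(W[v,q[0],:2]).round(1),wc(W[v,q[-1],:2]).round(1)) if len(q) else 0
E
```

```text
time: 29.75
tool_pos: [0.5568, 0.027, 0.0942]
ee_rot: [3.141, 0.0, 3.065]
wrist_force: [0.0, -0.9, -2.2]
width: 0.0498
time: 31.0
tool_pos: [0.557, 0.0242, 0.0941]
ee_rot: [3.142, 0.0, 3.06]
wrist_force: [0.3, -0.0, -1.7]
width: 0.0494
[-0.37363282  0.35187907 -2.26654885]
t 31.05 at [557.1  24.2  94.1] yaw 175.31 | units x 0.0023 y 0.0049 z 0.2554 turn 0.0001
0.14438657634775778 (array([534.4,  27.6]), array([64.5, 54.7]), -4.9, 7754)
box case-frame [-17.40570381   0.57573857] tool [ 5.45893753 -0.98478835]Traceback (most recent call last):
  File "<stdin>", line 9, in <module>
IndexError: index 0 is out of bounds for axis 0 with size 0
```

View pics/w14.png

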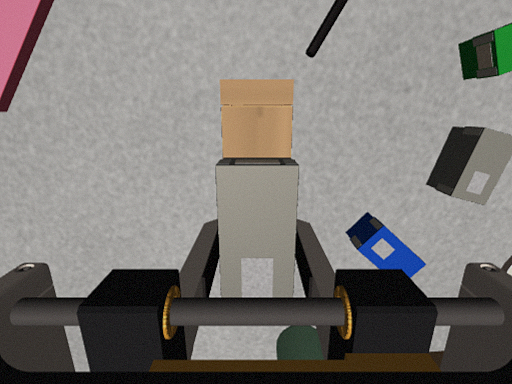

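```bash
python3 - <<'E'
from h import *
c=robot.camera_params("wrist");d=np.load("pics/w14.npz")['d']
W=cloud(d,c);z=W[...,2]
for v in range(154,172,2): print(v,(z[v,257]*1000).round(1),wc(W[v,257,:2]).round(1))
for v in (175,190,205):
    q=np.argwhere(abs(z[v]-.1444)<.005).ravel();print(v,q[0],q[-1],wc(W[v,q[0],:2]).round(1),wc(W[v,q[-1],:2]).round(1))
for v in (90,115,140):
    q=np.argwhere(abs(z[v]-.060)<.005).ravel();print(v,q[0],q[-1],wc(W[v,q[0],:2]).round(1),wc(W[v,q[-1],:2]).round(1))
E
```

```text
154 60.0 [-42.7   0.7]
156 59.5 [-40.8   0.7]
158 115.8 [-48.3   0.6]
160 131.8 [-49.6   0.5]
162 139.6 [-49.8   0.5]
164 143.5 [-49.3   0.5]
166 145.6 [-48.5   0.5]
168 144.6 [-47.1   0.5]
170 145.1 [-46.    0.5]
175 215 298 [-42.8 -24.7] [-42.6  25.1]
190 216 297 [-33.5 -24.4] [-33.3  24.9]
205 217 296 [-23.6 -24.3] [-23.6  24.7]
90 220 292 [-96.9 -30.7] [-97.   30.3]
115 221 291 [-76.6 -30.7] [-76.6  30.2]
140 222 290 [-55.3 -30.4] [-55.2  30. ]
```

```bash
python3 -m crank '[[0,-0.001,0.06,0],[0,0,0.08,0],[0,0,0.06,0],[0,0,0.03,0],[0,0,0.012,0],[0,0,0.005,0],[0,0,0.002,0],[0,0,0.002,0],[0,0,0,0],[0,0,0,0]]' 1
```

```text
time: 32.3
tool_pos: [0.5571, 0.0239, 0.044]
ee_rot: [3.142, 0.0, 3.06]
wrist_force: [-0.0, -0.2, -2.3]
width: 0.0498
```

```bash
python3 -m crank '[[0,0,0.001,0],[0,0,0.001,0],[0,0,0.001,0],[0,0,0.001,0],[0,0,0,0],[0,0,0,0],[0,0,0,0],[0,0,0,0],[0,0,0,0],[0,0,0,0]]' 1
```

```text
time: 33.55
tool_pos: [0.5572, 0.0239, 0.044]
ee_rot: [3.142, 0.001, 3.06]
wrist_force: [-2.9, -0.3, 5.9]
width: 0.0492
```

```bash
python3 -m crank '[[0,0,0,0],[0,0,0,0],[0,0,0,0],[0,0,0,0],[0,0,-0.03,0],[0,0,-0.12,0],[0,0,-0.15,0],[0,0,-0.15,0],[0,0,0,0],[0,0,0,0]]' -1
python3 - <<'E'
from h import *
plan([.545,.249,.10],160.6)
p,d,W=seg("wrist",.088,.1,500,save="w15")
z=W[...,2];print(np.nanmedian(z[150:200,245:270]))
for v in range(2,240,10): print(v,(z[v,257]*1000).round(1),wc(W[v,257,:2]).round(1),end=' ')
E
```

```text
time: 34.8
tool_pos: [0.5565, 0.024, 0.132]
ee_rot: [3.142, -0.001, 3.06]
wrist_force: [-0.4, -0.4, -0.9]
width: 0.094
t 34.8 at [556.5  24.  132. ] yaw 175.31 | units x 0.4280 y 1.0422 z 0.1601 turn 0.1634
[257. 198.] 5511 (array([556.1,  25.2]), array([108.3,  50.7]), -4.7, 5511) 0.0943 [144. 140. 129.]
0.09426534665749188
2 -0.3 [-195.7    0.6] 12 1.3 [-185.6    0.6] 22 0.2 [-176.3    0.6] 32 -0.3 [-166.5    0.6] 42 1.3 [-156.     0.6] 52 0.5 [-145.9    0.6] 62 0.7 [-135.4    0.6] 72 -0.8 [-125.     0.6] 82 1.3 [-113.8    0.6] 92 61.6 [-98.5   0.5] 102 60.3 [-89.3   0.5] 112 60.5 [-79.8   0.5] 122 60.0 [-70.1   0.5] 132 60.3 [-60.2   0.5] 142 60.3 [-50.1   0.5] 152 94.5 [-44.6   0.4] 162 94.7 [-35.4   0.4] 172 94.2 [-25.8   0.4] 182 94.5 [-16.3   0.4] 192 94.2 [-6.3  0.5] 202 94.5 [3.7 0.5] 212 92.8 [14.7  0.5] 222 95.0 [24.3  0.5] 232 94.5 [35.4  0.5]
```

View pics/w15.png

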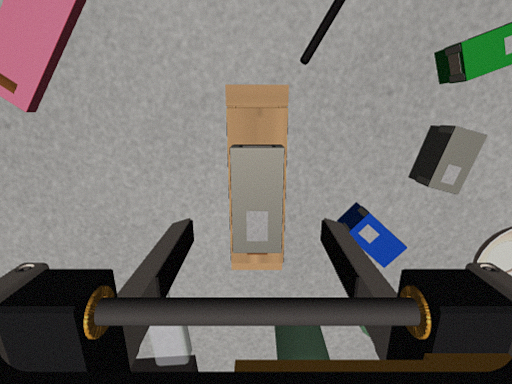

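Large box on the lid, level (top z 94), centred at (257,198) and in line. Now the small grey box (448,158); blue (371,235) and green (475,53) are left alone.

```bash
python3 -m crank '[[0,0,0,0.082],[0,0,0,0.0815],[0.09,0.21,0.02,0],[0.1,0.25,0.05,0],[0.1,0.25,0.05,0],[0.1,0.25,0.02,0],[0.038,0.082,0.02,0],[0,0,0,0],[0,0,0,0],[0,0,0,0]]' -1
python3 - <<'E'
from h import *
p,d,W=seg("wrist",.040,.0485,1000,save="w16")
plan([.545,.249,.10],160.6)
E
```

```text
time: 36.1
tool_pos: [0.5461, 0.2473, 0.1014]
ee_rot: [3.142, 0.001, 2.801]
wrist_force: [0.3, -0.0, 0.7]
width: 0.0941
[246.  73.] 3474 (array([431.1, 277.8]), array([70.6, 38.5]), -74.3, 3474) 0.0443 [ 61. 176.  77.]
[257. 191.] 2393 (array([542.5, 250.1]), array([70.8, 38.4]), -19.3, 2393) 0.0442 [165. 161. 149.]
[212. 283.] 1484 (array([633.4, 166.2]), array([69.8, 38.5]), 44.2, 1484) 0.044 [ 28.  78. 184.]
t 36.15 at [546.1 247.5 101.5] yaw 160.47 | units x 0.0078 y 0.0053 z 0.0076 turn -0.0015
```

View pics/w16.png

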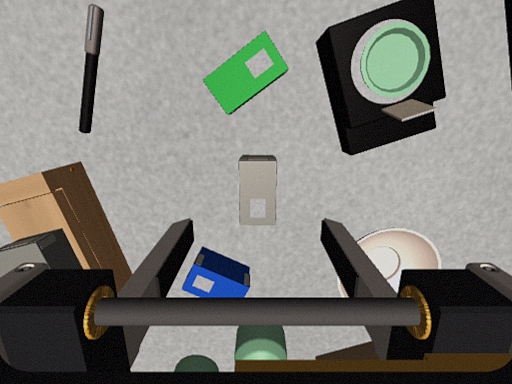

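```bash
python3 -m crank '[[0.013,0.005,0.1,-0.002],[0,0,0.25,0],[0,0,0.14,0],[0,0,0.056,0],[0,0,0.022,0],[0,0,0,0],[0,0,0,0],[0,0,0,0],[0,0,0,0],[0,0,0,0]]' -1
python3 -m crank '[[0,0,0,0],[0,0,0,0],[0,0,0,0],[0,0,0,0],[0,0,0,0],[0,0,0,0],[0,0,0,0],[0,0,0,0],[0,0,0,0],[0,0,0,0]]' 1
python3 - <<'E'
from h import *
plan([.5565,.0242,.13],175.3)
E
```

```text
time: 37.4
tool_pos: [0.5435, 0.2508, -0.0124]
ee_rot: [3.141, 0.0, 2.806]
wrist_force: [0.8, 0.1, 0.1]
width: 0.0941
time: 38.65
tool_pos: [0.5434, 0.2506, -0.0125]
ee_rot: [-3.141, 0.0, 2.806]
wrist_force: [-0.1, -1.7, 0.1]
width: 0.0376
t 38.65 at [543.4 250.6 -12.5] yaw 160.77 | units x -0.1579 y -1.1229 z -0.7124 turn -0.1614
```

```bash
python3 -m crank '[[0,0,-0.03,0],[0,0,-0.18,0],[0,0,-0.28,-0.081],[0,0,-0.22,-0.0804],[-0.026,-0.19,0,0],[-0.036,-0.26,0,0],[-0.036,-0.26,0,0],[-0.034,-0.24,0,0],[-0.026,-0.173,0,0],[0,0,0,0]]' 1
python3 -m crank '[[0,0,0,0],[0,0,0,0],[0,0,0,0],[0,0,0,0],[0,0,0,0],[0,0,0,0],[0,0,0,0],[0,0,0,0],[0,0,0,0],[0,0,0,0]]' 1
python3 - <<'E'
from h import *
c=robot.camera_params("wrist");p,d=robot.snapshot("wrist");cv2.imwrite("pics/w17.png",p[:,:,::-1]);np.savez("pics/w17.npz",p=p,d=d)
o=robot.get_obs();print(o['wrist_force']);plan([.5565,.0242,.13],175.3);print("tool",wc(o['tool_pos'][:2]))
W=cloud(d,c);z=W[...,2]
for v in range(140,214,3): print(v,(z[v,257]*1000).round(1),wc(W[v,257,:2]).round(1))
for v in (195,205,210,214):
    zm=np.nanmedian(z[v,250:264]);q=np.argwhere(abs(z[v]-zm)<.006).ravel();print(v,zm,q[0],q[-1],wc(W[v,q[0],:2]).round(1),wc(W[v,q[-1],:2]).round(1))
E
```

```text
time: 39.9
tool_pos: [0.5566, 0.0223, 0.1296]
ee_rot: [3.141, 0.0, 3.056]
wrist_force: [-0.3, 0.3, -1.1]
width: 0.0379
time: 41.15
tool_pos: [0.5566, 0.0243, 0.1295]
ee_rot: [3.141, 0.0, 3.059]
wrist_force: [-0.3, -0.2, -1.5]
width: 0.0377
[ 0.66616856  0.07498512 -1.10816006]
t 41.2 at [556.5  24.3 129.5] yaw 175.29 | units x 0.0001 y -0.0005 z -0.0025 turn -0.0001
tool [ 4.92592332 -0.90083484]
140 59.5 [-52.2   0.8]
143 60.1 [-49.2   0.8]
146 89.3 [-49.7   0.8]
149 93.9 [-47.5   0.8]
152 94.1 [-44.8   0.8]
155 94.6 [-42.2   0.8]
158 95.2 [-39.6   0.8]
161 94.9 [-36.8   0.8]
164 93.6 [-33.7   0.8]
167 93.7 [-31.    0.8]
170 93.2 [-28.    0.8]
173 94.0 [-25.4   0.8]
176 93.3 [-22.3   0.8]
179 93.2 [-19.4   0.8]
182 92.8 [-16.4   0.8]
185 151.9 [-29.5   0.6]
188 161.9 [-30.2   0.6]
191 170.6 [-30.6   0.6]
194 177.8 [-30.8   0.6]
197 182.5 [-30.3   0.6]
200 186.2 [-29.7   0.6]
203 185.7 [-27.6   0.6]
206 186.2 [-25.9   0.6]
209 186.5 [-24.1   0.6]
212 186.6 [-22.3   0.6]
195 0.17964616202586642 226 287 [-29.1 -19. ] [-29.2  19.5]
205 0.18632126385361647 225 288 [-26.6 -18.4] [-26.3  19. ]
210 0.1861683868660537 225 288 [-23.  -18.6] [-23.4  19.1]
214 0.18603294986708924 225 288 [-20.8 -18.6] [-20.7  19.2]
```

View pics/w17.png

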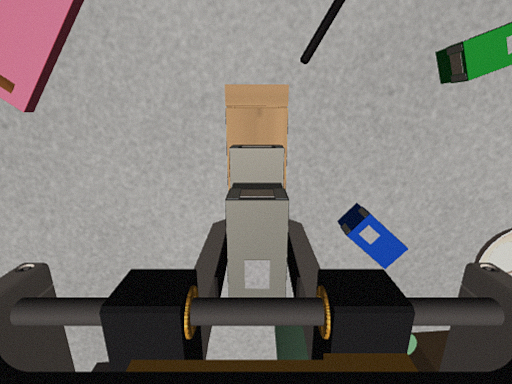

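```bash
python3 -m crank '[[0,-0.001,0.06,0],[0,0,0.08,0],[0,0,0.05,0],[0,0,0.03,0],[0,0,0.012,0],[0,0,0.005,0],[0,0,0.001,0],[0,0,0,0],[0,0,0,0],[0,0,0,0]]' 1
python3 -m crank '[[0,0,0.001,0],[0,0,0.001,0],[0,0,0.001,0],[0,0,0,0],[0,0,0,0],[0,0,0,0],[0,0,0,0],[0,0,0,0],[0,0,0,0],[0,0,0,0]]' 1
```

```text
time: 42.45
tool_pos: [0.5566, 0.0241, 0.082]
ee_rot: [3.142, 0.0, 3.06]
wrist_force: [-0.5, -0.6, -2.3]
width: 0.0377
time: 43.7
tool_pos: [0.5565, 0.0241, 0.0815]
ee_rot: [3.141, 0.0, 3.06]
wrist_force: [-0.8, 0.4, 1.4]
width: 0.038
```

```bash
python3 -m crank '[[0,0,0,0],[0,0,0,0],[0,0,0,0],[0,0,0,0],[0,0,0,0],[0,0,-0.03,0],[0,0,-0.12,0],[0,0,-0.2,0],[0,0,-0.2,0],[0,0,0,0]]' -1
python3 - <<'E'
from h import *
c=robot.camera_params("wrist");p,d=robot.snapshot("wrist");cv2.imwrite("pics/w18.png",p[:,:,::-1]);np.savez("pics/w18.npz",p=p,d=d)
W=cloud(d,c);z=W[...,2]
for lo,hi in ((.132,.144),(.09,.098),(.057,.064)):
    m=(z>lo)&(z<hi);m[:,:200]=0;m[:,320:]=0;print(np.nanmedian(z[m]),rect(W,m),wc(rect(W,m)[0]/1000))
p,d=robot.snapshot("scene");cv2.imwrite("pics/s18.png",cv2.resize(p[60:310,100:433],(800,600),interpolation=cv2.INTER_CUBIC)[:,:,::-1]);np.savez("pics/s18.npz",p=p,d=d)
p,d=robot.snapshot("top");cv2.imwrite("pics/t18.png",cv2.resize(p,(800,600),interpolation=cv2.INTER_CUBIC)[:,:,::-1]);np.savez("pics/t18.npz",p=p,d=d)
E
```

```text
time: 44.95
tool_pos: [0.5589, 0.024, 0.1963]
ee_rot: [3.141, 0.009, 3.06]
wrist_force: [0.3, -0.4, 0.4]
width: 0.0942
0.1382251913225197 (array([653.2,  37.3]), array([271.6,  50.6]), 7.1, 2530) [100.20001421  19.97741605]
0.09419827337444606 (array([641.9,  39.2]), array([289.6,  72.9]), 9.0, 1166) [88.78232857 20.94512194]
0.060209212761421826 (array([544.5,  26.2]), array([197.8,  62. ]), -4.6, 3333) [-7.22495229  0.00802517]
```

View pics/w18.png

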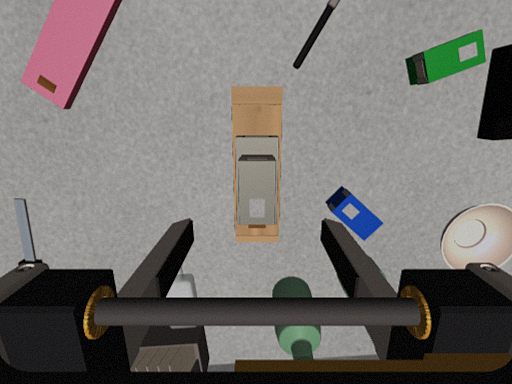

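View pics/s18.png

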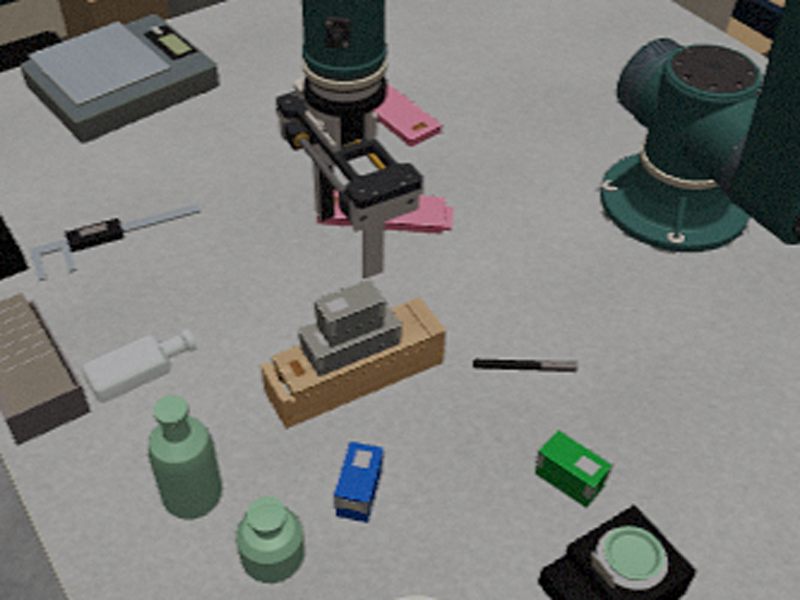

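View pics/t18.png

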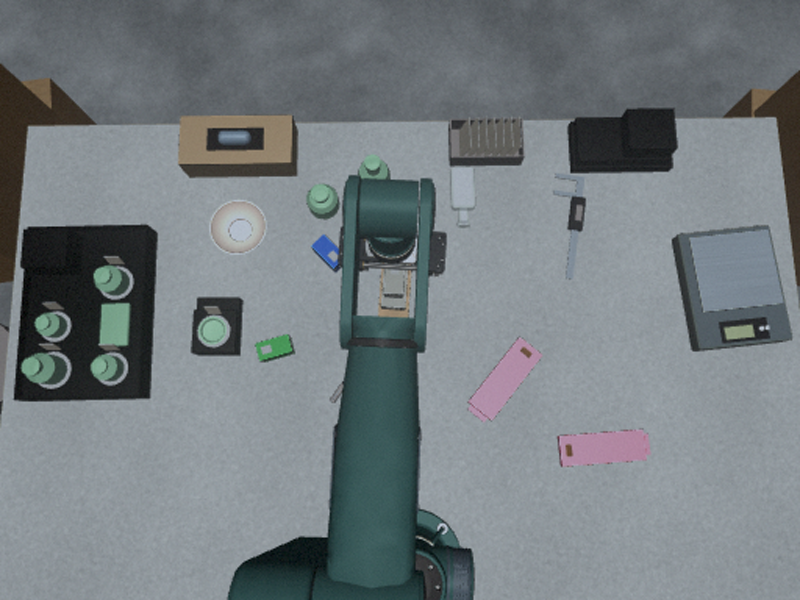

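```bash
python3 - <<'E'
from h import *
for lo,hi in ((.132,.144),(.088,.1),(.055,.066)): print(lo);seg("wrist",lo,hi,300)
p,d=load("pics/s18.npz");W=cloud(d,robot.camera_params("scene"));z=W[...,2]
m=(z>0.008)&(z<0.2);N,L,S,C=cv2.connectedComponentsWithStats(m.astype(np.uint8))
for i in range(1,N):
    if S[i,4]>100:
        mm=L==i;t=np.percentile(z[mm],90);print(C[i].round(),round(t*1000,1),rect(W,mm&(z>t-.008)))
E
```

```text
0.132
[257. 197.] 2473 (array([556.3,  25.3]), array([70.8, 38. ]), -4.5, 2473) 0.1383 [142. 138. 128.]
0.088
[256. 163.] 1197 (array([555.5,  25.1]), array([107.3,  50.4]), -4.7, 1197) 0.0942 [152. 147. 136.]
0.055
[257.  99.] 884 (array([456.4,  33.6]), array([61.3, 19.2]), 85.1, 884) 0.0603 [168. 132.  95.]
[256. 156.] 2391 (array([555.8,  25.3]), array([175.4,  62.1]), -4.7, 2391) 0.0602 [167. 132.  95.]
[27. 53.] 178.8 (array([  799.8, -1172.6]), array([325.7, 146.5]), 52.7, 381)
[72.  7.] 89.8 (array([  680.2, -1522.2]), array([57.7, 35.8]), -31.4, 85)
[395.  25.] 158.2 (array([-571.5, -456.3]), array([161.7,  42.4]), -16.6, 224)
[149.  91.] 67.4 (array([ 576.1, -684.8]), array([178. , 160.7]), -84.4, 1117)
[393. 133.] 189.6 (array([45.6, 62.9]), array([329.1, 116.8]), -79.1, 727)
[269. 108.] 17.9 (array([ 217.1, -373.5]), array([138.2,  67.2]), -85.0, 319)
[ 80. 149.] 110.5 (array([ 873.1, -518.7]), array([107.4,  89.7]), 89.8, 620)
[277. 149.] 17.6 (array([ 327.8, -170.2]), array([79.6, 62.6]), -35.7, 207)
[138. 157.] 17.6 (array([ 727.2, -375.5]), array([86.1, 36.8]), -6.3, 
[... 199 characters left out ...]
array([132.6,  54. ]), 1.2, 523)
[320. 211.] 12.8 (array([372.5, 125.1]), array([124.3,  12.4]), -34.7, 134)
[176. 251.] 153.9 (array([788.6,  67.3]), array([33.2, 31.5]), 23.1, 156)
[338. 254.] 46.2 (array([431.6, 276.5]), array([70.5, 40. ]), -75.0, 374)
[249. 260.] 46.2 (array([634.7, 165. ]), array([71.3, 38.3]), 44.2, 374)
[212. 285.] 84.9 (array([751.5, 179.4]), array([38.9, 37.5]), -71.4, 212)
[357. 300.] 58.9 (array([467.8, 399.7]), array([90.9, 89.7]), -1.4, 909)
[274. 334.] 32.0 (array([693.9, 361.3]), array([122.4, 121.5]), 57.9, 648)
[444. 358.] 81.5 (array([454.5, 603.7]), array([232.5, 110.7]), -31.7, 742)
[193. 353.] 96.6 (array([873.7, 361.2]), array([64.7, 30. ]), 89.9, 493)
```

All checks agree: every layer is level, the centres are within 1 mm, and the bystanders have not moved. Handing in.

```bash
python3 - <<'E'
from bench import robot
o=robot.get_obs();print(o['time'],o['wrist_force'],o['width'])
print(robot.close_job())
E
```

```text
45.25 [-0.01428711 -0.36187697  0.22345106] 0.09402016064805921
the job is handed in; nothing more can be done
None
```

The case is shut and both grey boxes are stacked on the lid. The job was handed in at about 45 s with the gripper open and clear. No verdict was reported.

- **Lid:** I gripped it off-centre and tilted it about 0.16 rad by pressing its free end on the case's end board. I then slid the tongue into the groove and lowered the lid. The last check shows it flat, with its top at 60 mm, flush with the groove board and in line with the case at −4.7°. Its centre is within 1 mm of the seat.
- **Stack:** The large box went on first and the small one on top, both upright and lowered until the force reading showed contact. Their tops measure 94 and 138 mm. Their centres are within 1 mm of each other and of the lid's, so nothing overhangs.
- **Bystanders:** Those I could compare in the scene camera are within about 2 mm of where they started, which is measurement noise. The caliper and the two pink lids were only partly measured there. The caliper looks unmoved in the pictures, and nothing touched it.
- **What disagreed:** The fingertips sat about 26 mm above the reported tool height, not 8 mm below it as described. Because of this, the first two tries at the lid closed on air above it. I moved nothing doing so, and used the camera-measured offset from then on.

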